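Fit the last D cell in a soap dispenser

ROBOT

A 6-joint arm with a two-finger parallel gripper is mounted at the origin on the work surface. World frame = base frame: x ahead of the robot, y to its left, z up, the work surface at z = 0. Lengths are in m, angles in rad, forces in N, time in s.
With the tool pointing down it reaches from about 0.3 to 0.875 m from the base axis. Payload 6.4 kg.
Tool frame: the origin (TCP) lies at the very end of the fingers, on their centre line; the grasp point (between the pads) lies 19 mm behind it (ctrl.tcp_to_grasp is the distance from the TCP to the grasp point, in m); z points along the fingers, y is the direction in which the jaws open and shut (so a half turn about z gives the same grasp; the last joint's range is limited). The gripper opens to 85 mm and grips with 20 to 120 N. Pads are 22 mm wide; open, the fingers measure 114 mm over their backs; the gripper's body (76 mm by 85 mm) begins 54 mm behind the grasp point. The pads swing forward as they close: fully open they stand 13 mm farther back than shut.
Start: joints at [1.126, 0.181, 1.607, -0, 1.354, -0.206], TCP at [0.136, 0.559, 0.231] pointing down, gripper open.
Joint ranges: [-2.99, 2.99], [-0.89, 2.07], [0.3, 2.58], [-1.14, 4.28], [0, 2.63], [-3.12, 3.12]. Speed limits (rad/s): [2.57, 2.57, 3.01, 3.14, 3.14, 3.14].

INTERFACE

Orientations are given as a unit quaternion [w, x, y, z].
In Python, from bench import ctrl gives the robot as it stands. The module is installed in compiled form; this text tells all that it offers.
- The arm moves only by the tool drive_tool, never from a script. Its argument "deltas" is a list of rows, each an object with "slide": the shift along the tool's x, y, z as a fraction of full scale, a list of three; "delta_rot": the turn, a rotation vector about the tool's x, y, z as a fraction of full scale, a list of three; "hand": the opening, from 0 (shut) to 1 (fully open). In form: [{"slide": [tx, ty, tz], "delta_rot": [wx, wy, wz], "hand": hand}, ...]. A call has exactly 5 rows; each row shifts and turns the commanded pose from where the row before left it, along the tool's axes as they then stand; what a row does not reach is not made up. Full scale, the value 1, is 50 mm for a shift and 180 degrees for a turn. A row lasts 1/8 s, in which the tool goes at most 62.5 mm and 10.7 degrees, less where a joint would pass 70% of its speed; a pose out of reach is approached as far as the arm can. A call with a number of a shift or a turn outside -1 to 1 is refused whole. A call with a gripper value outside its range is refused whole. The fingers move at their own pace and stop on an object; the grip force is fixed at half the most. Time passes only in rows, so rows that do not move let the fingers close, or fill a call up. It gives the time, the measured TCP pose, the force and the opening at its end, in the units of the state.
- ctrl.get_obs(): the state, without advancing time (a new reading comes with each control period).
- ctrl.camera(name): name is "side" or "top" or "wrist"; returns a dict with "frame" (480x640x3 uint8, red, green, blue), "mtx" (3x3 intrinsics, pixels), "R" (3x3) and "t" (3): a world point X has camera coordinates R X + t. Camera axes: x right, y down, z forward; pixel columns grow to the right and rows downward; lengths in m; the calibration is good to about 2 mm. A picture is of the moment at which its call begins. There is no depth.
- ctrl.hand_in(): hands the job in, once; it reports no verdict.
The state is a dict: "time_s": time; "q": joint angles; "dq": joint speeds; "joint_efforts": joint torques, N m; "eef_pos": TCP position; "eef_rot": TCP orientation; "wrist_force": force on the tool from outside, world axes, zero at the start; "torque": the same for the moment, N m; "opening": opening from 0.0 (shut) to 1.0 (fully open).
Only numpy, scipy, OpenCV 4.12 (cv2) and the standard library are available. Lean on these libraries where they do the work, as an engineer would, in place of code of your own. Each camera call takes 0.05 s, during which the arm holds its last target.

TASK

Put the fresh D cell from the drying mat into the empty bay of the opened soap dispenser: press its flat end against the coil spring with the nub end still raised, then tip the nub end down behind the bay's end wall, and let go with the cell lying level and fully home. Press the spring in firmly but never crush it flat, do not ram or lean hard on the cell in the dispenser, and leave the other things on the counter where they are.

Things in the scene. Friction and masses are not known exactly. Their poses are not given: they have to be found in the camera images.
- cell_mid (a point): Centre of the fresh D cell, on its axis. Dark-sleeved cylinder with steel ends, 33 mm diameter, 61.5 mm long with its nub, about 140 g; the larger of the two cells lying on the drying mat, axis 22 mm above the counter. Its x axis runs from flat end to nub end; it may roll about it in the hand. The cell rests on mat ribs 9 mm high.
- cell_nub (a point): Outer face of the D cell's nub (positive end: 9.5 mm diameter, 1.8 mm proud of the shoulder), 30.75 mm from the centre along the cell's +x.
- cell_flat (a point): Middle of the D cell's flat (negative) end, 30.75 mm from the centre along its -x.
- cell: The same D cell as a solid. Its origin lies on the round side and turns with it: use cell_mid for its place.
- bay (a point): NOMINAL centre of a cell seated in the empty bay, 45.1 mm above the counter; x from spring to end wall, z up. The black tray that carries spring, saddles and end wall is clipped in with end play that no reading shows: all of it stands up to 7 mm either way along x from nominal, and stays there; y and z are true. The bay is open at both sides: fingers can straddle the cell.
- bay_spring (a point): NOMINAL middle of the unloaded coil spring's front disc (18 mm diameter, facing +x, on the bay's axis), 28.25 mm from the bay's centre; a seated cell pushes it 2.5 mm in. It yields at 1.5 N and takes 3 N more per mm: 9 N seated, 16.5 N when solid at 5 mm. The block behind it is 30 mm wide, face 10.5 mm behind the free disc, top 8 mm above the axis.
- bay_wall (a point): NOMINAL middle (axis height) of the end wall's inner face with the brass plate that takes the nub, 30.75 mm from the bay's centre. 4 mm thick, 30 mm wide, top 3 mm above the axis, square-edged: to tip past it the cell must press the spring 1 to 2 mm deeper than seated (12 to 14 N). Right behind it: the next bay's spring block, top 8 mm above the axis, and a fitted cell.
- saddle (a point): Top of the saddle blocks the cell rests on, mid-bay: two pairs, 13 mm below the bay's axis, 20 and 19 mm either side of its centre, 28 mm wide over all (narrower than the cell). The tray body under them is 26 mm wide; pan and rim within 45 mm to either side are lower than 22 mm below the axis.
- dispenser: White back half of the soap dispenser (256 x 150 mm pan, rim 22 mm high) lying on its back, cover and refill out, fixed; with battery tray, spring and fitted cell. Origin under the pan's middle, x along its length as the bay's x. Nominal bay centre: x -66, y -36, z 45 mm. Grey pump housing 40 mm high (motor 47 mm) at its +x end.
- mat: White ribbed silicone drying mat 130 x 150 x 9 mm, fixed; origin under its middle, x along the ribs (24 mm apart). The D cell lies at y = +36 mm, the smaller C cell at y = -36 mm.
- small_cell: Bystander: C cell (26 mm diameter, 50 mm long) lying on the mat; too small for the bay. Origin on its round side, half-way along.
- spent_a: Bystander: spent D cell standing upright, 33 mm diameter, 61.5 mm tall, origin under its foot.
- spent_b: Bystander: second spent D cell standing upright, origin under its foot.
- refill: Bystander: clear soap refill bottle, 68 mm diameter, 175 mm tall, origin under its foot.
- spray: Bystander: white spray bottle, 66 mm diameter, 190 mm tall, origin under its foot.
- screwdriver: Bystander: screwdriver lying on the counter.
Things that resemble listed ones, but are neither listed nor needed, are in the scene too. Leave any brown or purple look-alike of the cell alone.

How it is judged:
By the outcome, as a careful person would: the job done as asked, in the order asked, and still so for the second after the job is handed in, with the robot touching nothing.
It also fails if it takes over 59 s, if anything falls off the work surface, if the arm or the gripper's body presses on something with over 40 N, if the wrist force passes 120 N, or if a joint passes its speed limit or range.

## Working session

There is one attempt and no reset: what is moved stays moved. The work goes in short steps, Python scripts to look and compute and a tool call to move; the robot and the scene stay as the last step left them, time stands still between calls to the robot, and variables do not carry over. Pictures are saved under pics/ and viewed, and the job is handed in when it is done.

Besides the shell and the picture viewer there is one more tool, called as name(argument=value, ...), one argument or row to a line, values as JSON. drive_tool: Moves the arm, as the interface text tells. Its arguments: {"type":"object","properties":{"deltas":{"type":"array","items":{"type":"object","properties":{"slide":{"type":"array","items":{"type":"number"}},"delta_rot":{"type":"array","items":{"type":"number"}},"hand":{"type":"number"}}}}},"required":["deltas"]}

```bash
mkdir -p pics; cat > h.py <<'E'
import numpy as np, cv2
from bench import ctrl
def snap(name,tag):
    c=ctrl.camera(name); cv2.imwrite(f'pics/{tag}.png',c['frame'][:,:,::-1]); np.savez(f'pics/{tag}.npz',**{k:c[k] for k in('mtx','R','t','frame')}); return c
def load(tag):
    return dict(np.load(f'pics/{tag}.npz'))
def ray(c,p):
    d=c['R'].T@np.linalg.solve(c['mtx'],[p[0],p[1],1.]); return -c['R'].T@c['t'],d/np.linalg.norm(d)
def onz(c,p,z):
    o,d=ray(c,p); return o+d*(z-o[2])/d[2]
def tri(obs):
    A=np.zeros((3,3));b=np.zeros(3)
    for c,p in obs:
        o,d=ray(c,p);M=np.eye(3)-np.outer(d,d);A+=M;b+=M@o
    X=np.linalg.solve(A,b)
    return X,[np.linalg.norm(proj(c,X)-p) for c,p in obs]
def proj(c,X):
    u=c['mtx']@(c['R']@np.asarray(X)+c['t']);return u[:2]/u[2]
def crop(tag,x0,y0,x1,y1,s,out):
    f=load(tag)['frame'][y0:y1,x0:x1,::-1]; cv2.imwrite(f'pics/{out}.png',cv2.resize(f,None,fx=s,fy=s,interpolation=cv2.INTER_CUBIC))
E
python3 - <<'E'
from h import *
np.set_printoptions(precision=4,suppress=True)
for n in('side','top','wrist'):
    c=snap(n,n+'0'); print(n,c['mtx'].tolist(),-c['R'].T@c['t'],c['R'].tolist())
print(ctrl.get_obs(),ctrl.tcp_to_grasp)
E
```

```text
side [[473.51066558561473, 0.0, 323.974415337486], [0.0, 473.51066558561473, 233.52956995570125], [0.0, 0.0, 1.0]] [-0.0707 -0.8277  0.6599] [[0.7822709077569586, -0.6225953597884933, 0.020669901957699705], [-0.2919807635216045, -0.39577112960435396, -0.8706965296273064], [0.5502721695765154, 0.6750853508568604, -0.4913861093356472]]
top [[495.482264345001, 0.0, 320.0094868386689], [0.0, 495.482264345001, 243.32109549415514], [0.0, 0.0, 1.0]] [ 0.3703 -0.0327  1.1457] [[0.014518405731057903, -0.9996824060617143, -0.020598614169172823], [-0.9838659279923017, -0.010608775515599423, -0.1785925239698099], [0.1783172779931207, 0.022859153368435962, -0.9837074806447303]]
wrist [[344.3090958894728, 0.0, 322.1291543922674], [0.0, 344.3090958894728, 234.60194078520044], [0.0, 0.0, 1.0]] [0.0639 0.5765 0.3728] [[0.23665628253725926, 0.9715927149777738, -0.0011832741715308726], [0.9294596063353658, -0.2260385941128472, 0.29156713491475056], [0.28301703857993027, -0.07010099980462221, -0.956549635774245]]
{'time_s': 0.15, 'q': array([ 1.1257,  0.1814,  1.6078,  0.    ,  1.3538, -0.2063]), 'dq': array([ 0.0002, -0.0009, -0.0046,  0.0014, -0.0015, -0.0008]), 'joint_efforts': array([  0.0013, -44.5261, -35.1695,  -0.0003,   0.0058,  -0.    ]), 'eef_pos': array([0.1358, 0.5583, 0.2306]), 'eef_rot': array([-0.0002,  0.1191,  0.9929, -0.0007]), 'wrist_force': array([ 0.4629, -0.1003,  0.2068]), 'torque': array([0.0446, 0.0317, 0.0218]), 'opening': 0.9996325199966748} 0.0187
```

View pics/top0.png

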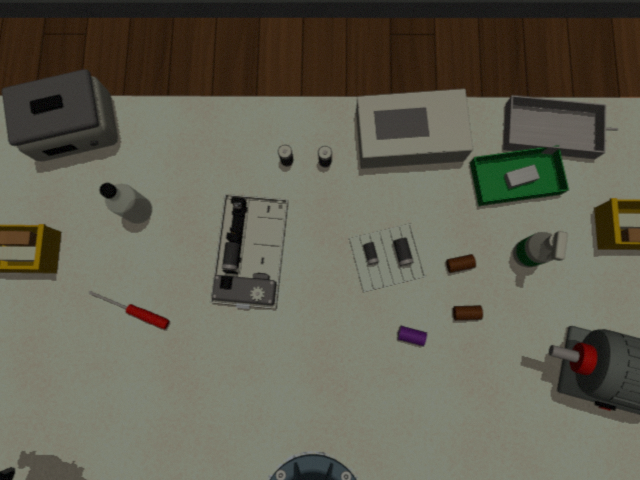

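View pics/side0.png

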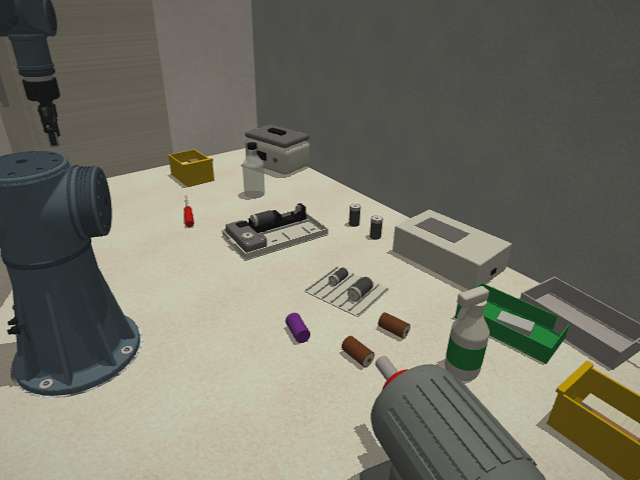

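View pics/wrist0.png

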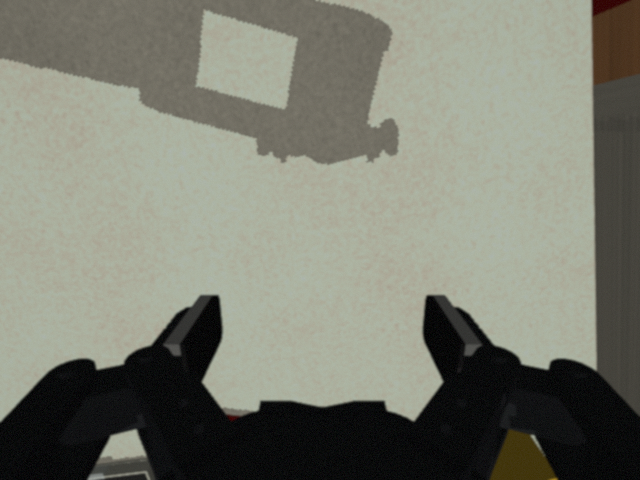

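```bash
python3 - <<'E'
from h import *
crop('top0',340,215,440,300,8,'c1'); crop('top0',200,185,300,320,4.4,'c2'); crop('side0',215,190,335,265,6,'c3'); crop('side0',300,255,400,325,7,'c4')
E
```

```text
(no output)
```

View pics/c1.png

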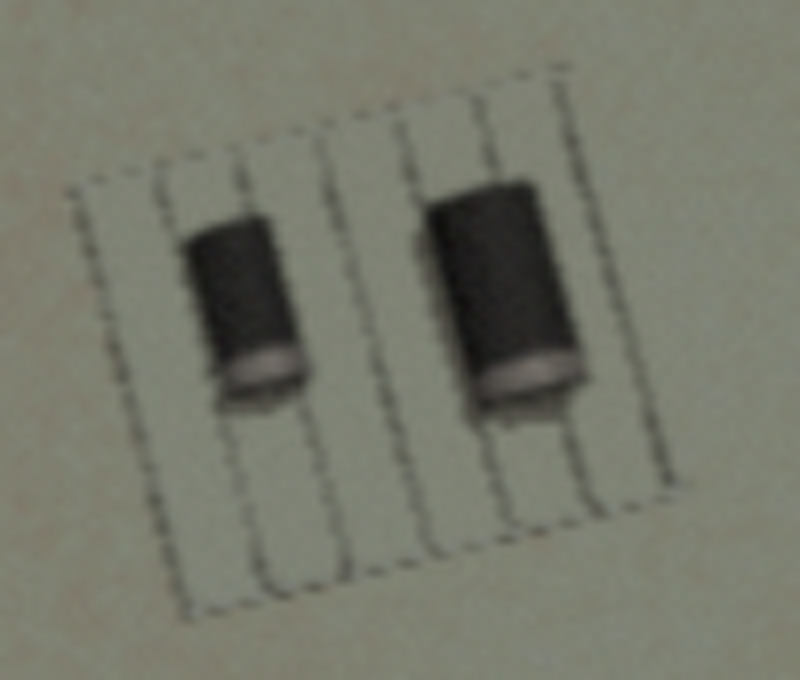

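View pics/c2.png

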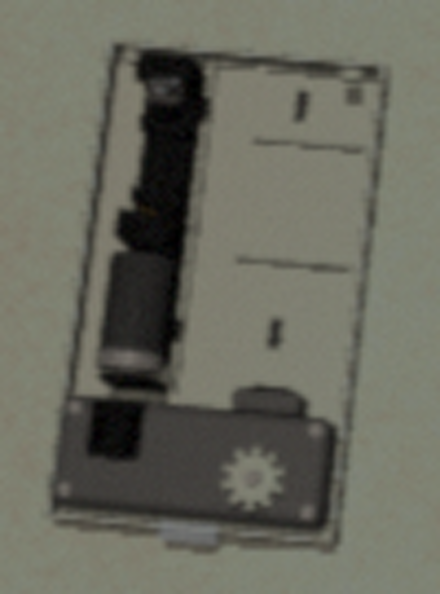

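View pics/c3.png

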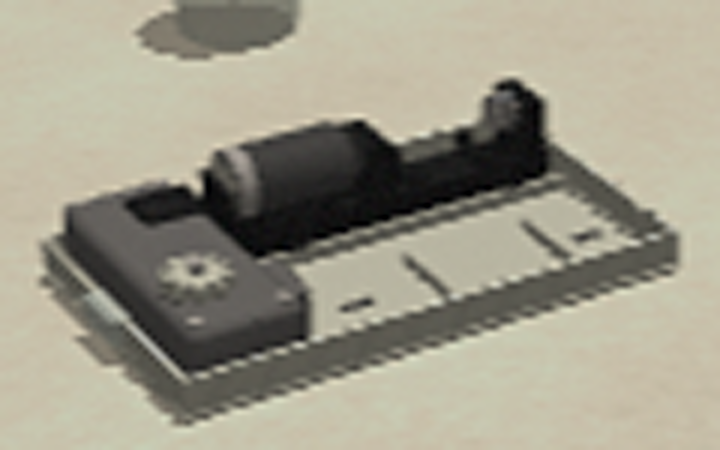

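View pics/c4.png

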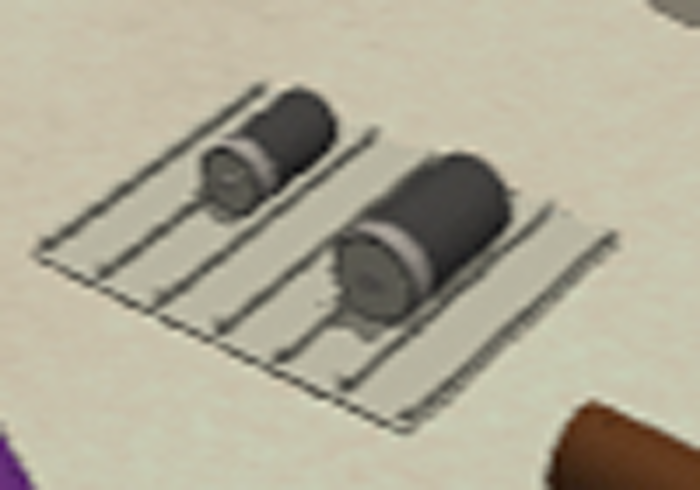

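Candidates for the cell, in top-view pixels:
- Dark D on the mat at (403,250).
- Smaller dark C on the mat at (370,253).
- Brown look-alikes at (460,263) and (467,312).
- Purple look-alike at (411,336).
- Spent cells standing at (285,155) and (325,156).
- Fitted cell at (232,255).

I choose (403,250). The close crop shows it dark-sleeved, the larger of the two on the mat, with its bright-ring end towards the robot.

```bash
python3 - <<'E'
from h import *
np.set_printoptions(precision=4,suppress=True)
t=load('top0');s=load('side0')
f=lambda p,x0,y0,k:np.array([x0+p[0]/k,y0+p[1]/k])
C1=lambda *p:f(p,340,215,8); C2=lambda *p:f(p,200,185,4.4); C3=lambda *p:f(p,215,190,6); C4=lambda *p:f(p,300,255,7)
# mat corners z=.0? 
print('mat corners',[onz(t,C1(*p),.004)[:2] for p in((75,190),(565,68),(680,490),(185,615))])
print('mat corners side',[onz(s,C4(*p),.004)[:2] for p in((262,88),(40,255),(405,430),(615,238))])
print('disp rim top',[onz(t,C2(*p),.022)[:2] for p in((118,45),(385,68),(335,545),(55,520))])
print('disp rim side',[onz(s,C3(*p),.022)[:2] for p in((45,245),(185,375),(678,235))])
a=onz(t,C1(483,195),.0385);b=onz(t,C1(530,368),.0385);print('cell top line',a,b)
print(onz(s,C4(485,158),.03),onz(s,C4(372,280),.022))
print(tri([(t,C1(531,385)),(s,C4(372,280))]))
E
```

```text
mat corners [array([ 0.5889, -0.0748]), array([ 0.6269, -0.2185]), array([ 0.5028, -0.2492]), array([ 0.465 , -0.1068])]
mat corners side [array([ 0.5829, -0.0822]), array([ 0.46  , -0.1147]), array([ 0.4961, -0.2546]), array([ 0.6196, -0.2227])]
disp rim top [array([0.6868, 0.2148]), array([0.6754, 0.0712]), array([0.4227, 0.0903]), array([0.4335, 0.2351])]
disp rim side [array([0.4287, 0.226 ]), array([0.4224, 0.09  ]), array([0.6681, 0.0614])]
cell top line [ 0.5821 -0.189   0.0385] [ 0.5327 -0.2015  0.0385]
[ 0.5896 -0.1886  0.03  ] [ 0.5221 -0.2086  0.022 ]
(array([ 0.5294, -0.2039,  0.0164]), [np.float64(0.8867767990792005), np.float64(0.8998404509723802)])
```

```bash
cat >> h.py <<'E'
from scipy.spatial.transform import Rotation as Ro
import json
def Rq(q): return Ro.from_quat([q[1],q[2],q[3],q[0]])
def now():
    o=ctrl.get_obs(); return np.array(o['eef_pos']),Rq(o['eef_rot'])
def Rdir(ang,pitch=0.):
    # tool x along world heading ang(rad), pointing down; pitch>0 raises tool +x side
    x=np.array([np.cos(ang),np.sin(ang),0]);z=np.array([0,0,-1.]);y=np.cross(z,x)
    return Ro.from_matrix(np.stack([x,y,z],1))*Ro.from_rotvec([0,pitch,0])
def plan(P,R,hand,n,p0=None,R0=None):
    p,r=now()
    if p0 is not None:p,r=p0,R0
    dr=(r.inv()*R).as_rotvec(); rows=[]
    print('dist mm',np.round((P-p)*1e3,1),'rot deg',np.round(np.degrees(dr),2),'per row mm',np.linalg.norm(P-p)/n*1e3,'deg',np.degrees(np.linalg.norm(dr))/n)
    step=(P-p)/n; 
    for k in range(n):
        sl=np.round(r.inv().apply(p*0+step)/.05,4); d=np.round(dr/n/np.pi,4)
        rows.append({"slide":sl.tolist(),"delta_rot":d.tolist(),"hand":hand}); r=r*Ro.from_rotvec(d*np.pi)
    for i in range(0,n,5): print(json.dumps(rows[i:i+5]))
    return rows
E
python3 - <<'E'
from h import *
np.set_printoptions(precision=4,suppress=True)
c=load('wrist0');p,r=now()
o=-c['R'].T@c['t']; print('cam in tool',r.inv().apply(o-p)); print('cam axes in tool\n',c['R']@r.as_matrix())
print('Tcp px',proj(c,p),proj(c,p+r.apply([0,0,-.0187])))
print(Rdir(0).as_matrix())
plan(np.array([.60,.185,.20]),Rdir(np.radians(175.4)),1,12)
E
```

```text
cam in tool [ 0.0742  0.0005 -0.1422]
cam axes in tool
 [[-0.0001  1.     -0.0002]
 [-0.9565 -0.0001 -0.2919]
 [-0.2919  0.0001  0.9565]]
Tcp px [321.0182 298.9451] [320.8837 320.6145]
[[ 1.  0.  0.]
 [ 0. -1.  0.]
 [ 0.  0. -1.]]
dist mm [ 464.2 -373.3  -30.6] rot deg [-0.08 -0.02 -9.08] per row mm 49.70595290605414 deg 0.7570316204954293
[{"slide": [-0.8989, -0.4214, 0.0513], "delta_rot": [-0.0, -0.0, -0.0042], "hand": 1}, {"slide": [-0.8933, -0.4332, 0.0513], "delta_rot": [-0.0, -0.0, -0.0042], "hand": 1}, {"slide": [-0.8875, -0.445, 0.0513], "delta_rot": [-0.0, -0.0, -0.0042], "hand": 1}, {"slide": [-0.8815, -0.4567, 0.0513], "delta_rot": [-0.0, -0.0, -0.0042], "hand": 1}, {"slide": [-0.8754, -0.4683, 0.0513], "delta_rot": [-0.0, -0.0, -0.0042], "hand": 1}]
[{"slide": [-0.8692, -0.4798, 0.0513], "delta_rot": [-0.0, -0.0, -0.0042], "hand": 1}, {"slide": [-0.8628, -0.4912, 0.0513], "delta_rot": [-0.0, -0.0, -0.0042], "hand": 1}, {"slide": [-0.8562, -0.5025, 0.0513], "delta_rot": [-0.0, -0.0, -0.0042], "hand": 1}, {"slide": [-0.8495, -0.5138, 0.0513], "delta_rot": [-0.0, -0.0, -0.0042], "hand": 1}, {"slide": [-0.8427, -0.5249, 0.0513], "delta_rot": [-0.0, -0.0, -0.0042], "hand": 1}]
[{"slide": [-0.8357, -0.536, 0.0513], "delta_rot": [-0.0, -0.0, -0.0042], "hand": 1}, {"slide": [-0.8285, -0.547, 0.0513], "delta_rot": [-0.0, -0.0, -0.0042], "hand": 1}]
```

drive_tool(
  deltas=[
    {"slide": [-0.88,-0.45,0.05],"delta_rot": [0,0,-0.005],"hand": 1},
    {"slide": [-0.88,-0.45,0.05],"delta_rot": [0,0,-0.005],"hand": 1},
    {"slide": [-0.88,-0.46,0.05],"delta_rot": [0,0,-0.005],"hand": 1},
    {"slide": [-0.87,-0.47,0.05],"delta_rot": [0,0,-0.005],"hand": 1},
    {"slide": [-0.87,-0.48,0.05],"delta_rot": [0,0,-0.005],"hand": 1},
  ],
)

```text
time_s: 0.78
eef_pos: [0.3275, 0.3994, 0.2186]
eef_rot: [-0.0, 0.08, 0.997, -0.0]
wrist_force: [0.1, 0.1, -0.1]
opening: 1.001
```

drive_tool(
  deltas=[
    {"slide": [-0.87,-0.48,0.05],"delta_rot": [0,0,-0.005],"hand": 1},
    {"slide": [-0.87,-0.49,0.05],"delta_rot": [0,0,-0.005],"hand": 1},
    {"slide": [-0.86,-0.5,0.05],"delta_rot": [0,0,-0.005],"hand": 1},
    {"slide": [-0.86,-0.51,0.05],"delta_rot": [0,0,-0.005],"hand": 1},
    {"slide": [-0.85,-0.52,0.05],"delta_rot": [0,0,-0.005],"hand": 1},
  ],
)

```text
time_s: 1.4
eef_pos: [0.5252, 0.2477, 0.2059]
eef_rot: [-0.0, 0.041, 0.999, 0.0]
wrist_force: [0.5, -0.2, 0.6]
opening: 1.002
```

```bash
python3 - <<'E'
from h import *
np.set_printoptions(precision=4,suppress=True)
plan(np.array([.615,.185,.18]),Rdir(np.radians(175.4)),1,5)
E
```

```text
dist mm [ 89.8 -62.7 -25.9] rot deg [-0.   -0.02 -0.06] per row mm 22.510820913853127 deg 0.012571113164737432
[{"slide": [-0.3784, -0.2209, 0.1036], "delta_rot": [-0.0, -0.0, -0.0001], "hand": 1}, {"slide": [-0.3783, -0.221, 0.1036], "delta_rot": [-0.0, -0.0, -0.0001], "hand": 1}, {"slide": [-0.3782, -0.2212, 0.1036], "delta_rot": [-0.0, -0.0, -0.0001], "hand": 1}, {"slide": [-0.3781, -0.2213, 0.1036], "delta_rot": [-0.0, -0.0, -0.0001], "hand": 1}, {"slide": [-0.3781, -0.2214, 0.1036], "delta_rot": [-0.0, -0.0, -0.0001], "hand": 1}]
```

drive_tool(
  deltas=[
    {"slide": [-0.5,-0.3,0.13],"delta_rot": [0,0,0],"hand": 1},
    {"slide": [-0.5,-0.3,0.13],"delta_rot": [0,0,0],"hand": 1},
    {"slide": [-0.5,-0.3,0.13],"delta_rot": [0,0,0],"hand": 1},
    {"slide": [-0.39,-0.2,0.13],"delta_rot": [0,0,0],"hand": 1},
    {"slide": [0,0,0],"delta_rot": [0,0,0],"hand": 1},
  ],
)

```text
time_s: 2.02
eef_pos: [0.6143, 0.1855, 0.1792]
eef_rot: [-0.001, 0.042, 0.999, -0.0]
wrist_force: [-0.8, -0.3, 0.4]
opening: 0.999
```

```bash
python3 - <<'E'
from h import *
snap('wrist','w1'); print(ctrl.get_obs()['eef_pos'])
E
```

```text
[0.61363593 0.18625639 0.17956581]
```

View pics/w1.png

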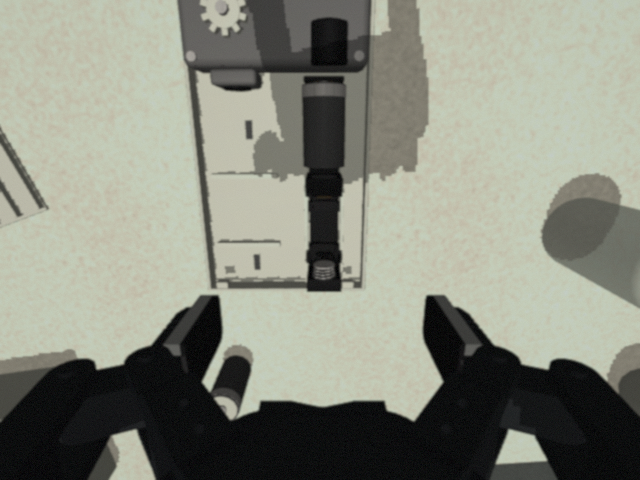

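```bash
python3 - <<'E'
from h import *
np.set_printoptions(precision=4,suppress=True)
c=load('w1')
for n,p,z in(('spring',(322,268),.045),('wallblock',(324,185),.053),('blk far',(324,290),.053),('rim far L',(213,289),.022),('rim far R',(364,290),.022),('rimL near',(186,72),.022),('rimR near',(369,70),.022)): print(n,onz(c,p,z))
crop('w1',270,60,380,300,2.4,'c5')
a=onz(c,(213,289),.022);b=onz(c,(364,290),.022)
plan(np.array([.575,.18,.10]),Rdir(np.radians(175.4)),1,5)
E
```

```text
spring [0.6544 0.1826 0.045 ]
wallblock [0.5817 0.1902 0.053 ]
blk far [0.6715 0.1829 0.053 ]
rim far L [0.6767 0.0762 0.022 ]
rim far R [0.6898 0.2199 0.022 ]
rimL near [0.4876 0.088  0.022 ]
rimR near [0.4983 0.2331 0.022 ]
dist mm [-38.6  -6.3 -79.6] rot deg [-0.   -0.09 -0.12] per row mm 17.73425582481479 deg 0.030755816409032737
[{"slide": [0.1515, -0.0377, 0.3185], "delta_rot": [-0.0, -0.0001, -0.0001], "hand": 1}, {"slide": [0.1516, -0.0376, 0.3185], "delta_rot": [-0.0, -0.0001, -0.0001], "hand": 1}, {"slide": [0.1517, -0.0376, 0.3184], "delta_rot": [-0.0, -0.0001, -0.0001], "hand": 1}, {"slide": [0.1518, -0.0375, 0.3184], "delta_rot": [-0.0, -0.0001, -0.0001], "hand": 1}, {"slide": [0.1519, -0.0375, 0.3183], "delta_rot": [-0.0, -0.0001, -0.0001], "hand": 1}]
```

View pics/c5.png

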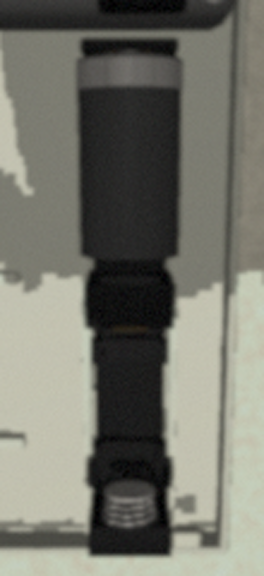

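drive_tool(
  deltas=[
    {"slide": [0.2,-0.05,0.4],"delta_rot": [0,0,0],"hand": 1},
    {"slide": [0.2,-0.05,0.4],"delta_rot": [0,0,0],"hand": 1},
    {"slide": [0.2,-0.05,0.4],"delta_rot": [0,0,0],"hand": 1},
    {"slide": [0.16,-0.04,0.4],"delta_rot": [0,0,0],"hand": 1},
    {"slide": [0,0,0],"delta_rot": [0,0,0],"hand": 1},
  ],
)

```text
time_s: 2.7
eef_pos: [0.5728, 0.1808, 0.099]
eef_rot: [-0.002, 0.04, 0.999, -0.0]
wrist_force: [0.4, -0.7, 0.2]
opening: 1.002
```

```bash
python3 - <<'E'
from h import *
snap('wrist','w2'); print(ctrl.get_obs()['eef_pos']); crop('w2',200,60,440,240,3.3,'c6')
crop('w2',200,220,440,400,3.3,'c7')
E
```

```text
[0.57433893 0.18081763 0.10035212]
```

View pics/w2.png

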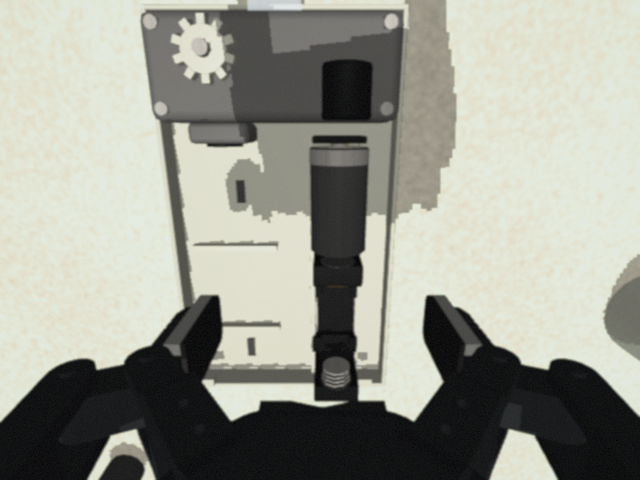

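View pics/c7.png

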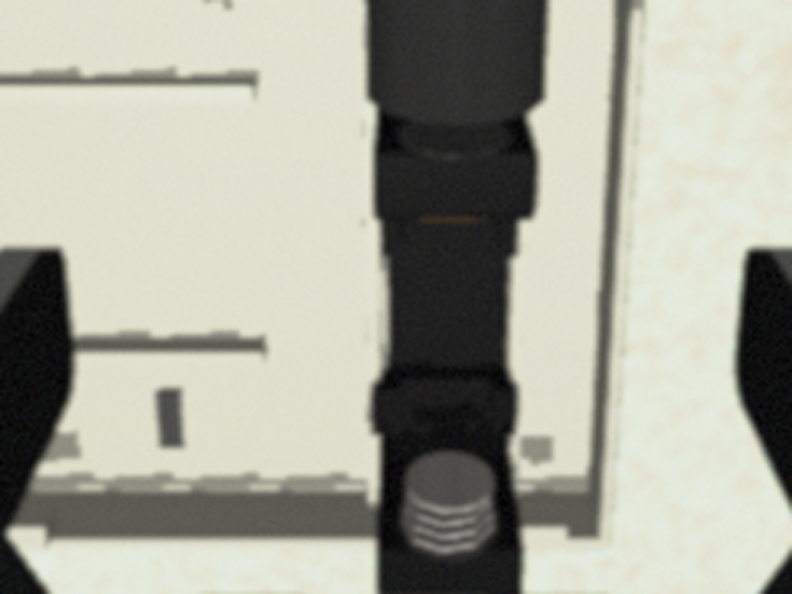

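```bash
python3 - <<'E'
from h import *
np.set_printoptions(precision=4,suppress=True)
a=load('w1');b=load('w2')
g=lambda x,y:(200+x/3.3,220+y/3.3); k=lambda x,y:(270+x/2.4,60+y/2.4)
print('disc',tri([(a,k(130,490)),(b,g(450,479))]), onz(b,g(450,479),.0451),onz(a,k(130,490),.0451))
print('brass',tri([(a,k(128,328)),(b,g(450,218))]), onz(b,g(450,218),.0481),onz(a,k(128,328),.0481))
d=onz(b,g(450,479),.0451)-onz(b,g(450,218),.0481);print(d,np.linalg.norm(d[:2]))
# rims
P={n:onz(b,p,z) for n,p,z in(('farL',(213,381),.022),('farR',(381,381),.022),('pumpfarL',(162,122),.04),('pumpfarR',(398,121),.04))}
print(P)
for z in (.04,):
  v=P['pumpfarR']-P['pumpfarL'];print('yaw',np.degrees(np.arctan2(v[1],v[0]))+90)
v=P['farR']-P['farL'];print('yaw',np.degrees(np.arctan2(v[1],v[0]))+90)
# tray axis from fitted cell outline: ring left/right (311,150),(368,150), far end (312,250),(365,250)
for u in((339.5,155),(338.5,245)): print(onz(b,u,.0616))
for u in((339.5,135),(336.4,258)): print(onz(b,u,.0531))
E
```

```text
disc (array([0.6513, 0.1847, 0.0442]), [np.float64(0.025165390421972477), np.float64(0.03218892121335117)]) [0.6506 0.1847 0.0451] [0.651  0.1847 0.0451]
brass (array([0.5921, 0.1888, 0.0461]), [np.float64(0.1278923472957589), np.float64(0.1666591756152216)]) [0.5912 0.1886 0.0481] [0.5917 0.1889 0.0481]
[ 0.0595 -0.004  -0.003 ] 0.059614189042830217
{'farL': array([0.6751, 0.0894, 0.022 ]), 'farR': array([0.6854, 0.2174, 0.022 ]), 'pumpfarL': array([0.4875, 0.0988, 0.04  ]), 'pumpfarR': array([0.4976, 0.2298, 0.04  ])}
yaw 175.61152200912142
yaw 175.3863149723589
[0.5119 0.1952 0.0616]
[0.5602 0.1914 0.0616]
[0.5022 0.1962 0.0531]
[0.5709 0.1899 0.0531]
```

```bash
python3 - <<'E'
from h import *
plan(np.array([.54,-.20,.13]),Rdir(np.radians(194.5)),1,10)
E
```

```text
dist mm [ -34.3 -380.8   29.6] rot deg [ 1.000e-02 -6.000e-02 -1.912e+01] per row mm 38.35104004069049 deg 1.9123726405002182
[{"slide": [0.0071, -0.7647, -0.0593], "delta_rot": [0.0, -0.0, -0.0106], "hand": 1}, {"slide": [0.0326, -0.764, -0.0593], "delta_rot": [0.0, -0.0, -0.0106], "hand": 1}, {"slide": [0.058, -0.7625, -0.0593], "delta_rot": [0.0, -0.0, -0.0106], "hand": 1}, {"slide": [0.0834, -0.7602, -0.0593], "delta_rot": [0.0, -0.0, -0.0106], "hand": 1}, {"slide": [0.1086, -0.757, -0.0593], "delta_rot": [0.0, -0.0, -0.0106], "hand": 1}]
[{"slide": [0.1338, -0.7529, -0.0593], "delta_rot": [0.0, -0.0, -0.0106], "hand": 1}, {"slide": [0.1588, -0.7481, -0.0593], "delta_rot": [0.0, -0.0, -0.0106], "hand": 1}, {"slide": [0.1836, -0.7424, -0.0593], "delta_rot": [0.0, -0.0, -0.0106], "hand": 1}, {"slide": [0.2082, -0.7358, -0.0593], "delta_rot": [0.0, -0.0, -0.0106], "hand": 1}, {"slide": [0.2326, -0.7285, -0.0593], "delta_rot": [0.0, -0.0, -0.0106], "hand": 1}]
```

drive_tool(
  deltas=[
    {"slide": [0.01,-0.76,-0.2],"delta_rot": [0,0,-0.0106],"hand": 1},
    {"slide": [0.03,-0.76,-0.2],"delta_rot": [0,0,-0.0106],"hand": 1},
    {"slide": [0.06,-0.76,-0.1],"delta_rot": [0,0,-0.0106],"hand": 1},
    {"slide": [0.08,-0.76,0],"delta_rot": [0,0,-0.0106],"hand": 1},
    {"slide": [0.11,-0.76,0],"delta_rot": [0,0,-0.0106],"hand": 1},
  ],
)

```text
time_s: 3.38
eef_pos: [0.5591, -0.011, 0.1274]
eef_rot: [0.002, -0.043, 0.999, -0.0]
wrist_force: [0.8, 0.6, 0.8]
opening: 1.007
```

drive_tool(
  deltas=[
    {"slide": [0.13,-0.76,0],"delta_rot": [0,0,-0.0106],"hand": 1},
    {"slide": [0.16,-0.76,0],"delta_rot": [0,0,-0.0106],"hand": 1},
    {"slide": [0.18,-0.76,0],"delta_rot": [0,0,-0.0106],"hand": 1},
    {"slide": [0.21,-0.76,0],"delta_rot": [0,0,-0.0106],"hand": 1},
    {"slide": [0.23,-0.7,0],"delta_rot": [0,0,-0.0106],"hand": 1},
  ],
)

```text
time_s: 4.0
eef_pos: [0.5421, -0.2036, 0.1273]
eef_rot: [0.001, -0.126, 0.992, -0.001]
wrist_force: [1.1, 0.2, 0.1]
opening: 1.002
```

drive_tool(
  deltas=[
    {"slide": [0,0,0],"delta_rot": [0,0,0],"hand": 1},
    {"slide": [0,0,0],"delta_rot": [0,0,0],"hand": 1},
    {"slide": [0,0,0],"delta_rot": [0,0,0],"hand": 1},
    {"slide": [0,0,0],"delta_rot": [0,0,0],"hand": 1},
    {"slide": [0,0,0],"delta_rot": [0,0,0],"hand": 1},
  ],
)

```text
time_s: 4.62
eef_pos: [0.5411, -0.2013, 0.1253]
eef_rot: [-0.0, -0.126, 0.992, 0.0]
wrist_force: [-0.1, 0.1, 0.2]
opening: 0.997
```

```bash
python3 - <<'E'
from h import *
snap('wrist','w3'); print(ctrl.get_obs()['eef_pos'],ctrl.get_obs()['eef_rot']); crop('w3',200,140,440,320,3.3,'c8')
E
```

```text
[ 0.54111007 -0.20143418  0.1253299 ] [ 8.08115561e-06 -1.25631666e-01  9.92076955e-01  7.04259340e-06]
```

View pics/w3.png

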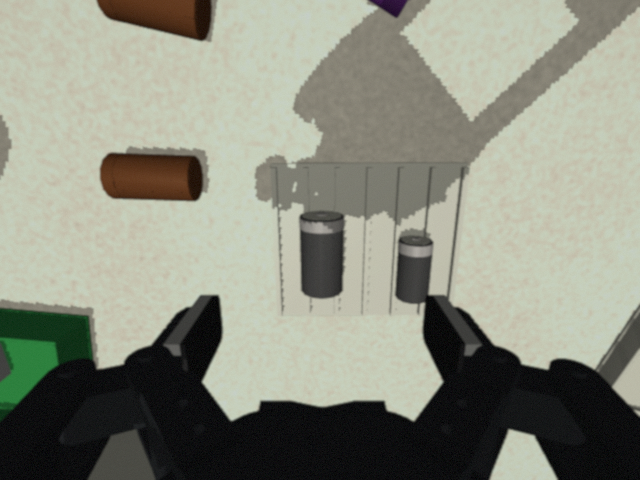

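View pics/c8.png

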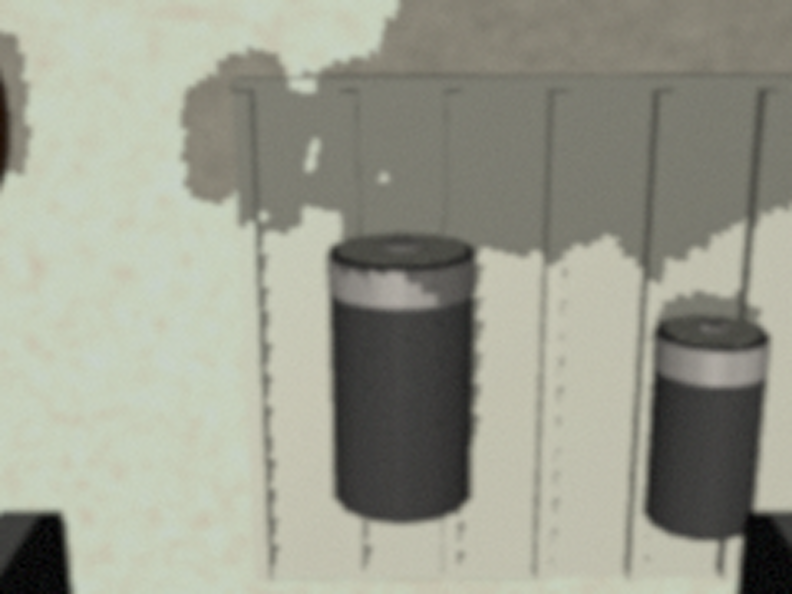

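```bash
python3 - <<'E'
from h import *
np.set_printoptions(precision=4,suppress=True)
b=load('w3');t=load('top0');s=load('side0')
g=lambda x,y:(200+x/3.3,140+y/3.3)
p,r=now()
nt=onz(b,g(402,268),.0385);ft=onz(b,g(402.5,520),.0385);nm=onz(b,g(402,250),.022)
print(nt,ft,np.linalg.norm(nt-ft),nm)
for q in(nt,ft,nm): print('in tool',r.inv().apply(q-p))
d=nt-ft;print('heading',np.degrees(np.arctan2(d[1],d[0]))%360)
e=(np.array(g(474,262))-g(330,262))[0]; Z=(b['R']@nt+b['t'])[2]; print('dia',e*(Z+.012)/b['mtx'][0,0])
# tri with top/side: flat top edge & nub face centre
C1=lambda x,y:(340+x/8,215+y/8);C4=lambda x,y:(300+x/7,255+y/7)
print('flat top tri',tri([(b,g(402.5,520)),(t,C1(483,190))]))
print('nub c tri',tri([(b,g(402,250)),(s,C4(375,280))]))
E
```

```text
[ 0.5279 -0.2044  0.0385] [ 0.5842 -0.1898  0.0385] 0.05816491285204306 [ 0.5281 -0.2044  0.022 ]
in tool [0.0136 0.0004 0.0868]
in tool [-0.0446  0.0005  0.0868]
in tool [0.0134 0.0004 0.1033]
heading 194.53639869395775
dia 0.03153347615177406
flat top tri (array([ 0.5839, -0.1895,  0.0383]), [np.float64(0.6810224623318691), np.float64(0.22234362749709785)])
nub c tri (array([ 0.529 , -0.2037,  0.0161]), [np.float64(0.818447420687077), np.float64(0.2728089555564759)])
```

drive_tool(
  deltas=[
    {"slide": [-0.1,0,0.3],"delta_rot": [0,0,0],"hand": 0.6},
    {"slide": [-0.1,0.01,0.3],"delta_rot": [0,0,0],"hand": 0.6},
    {"slide": [-0.09,0,0.3],"delta_rot": [0,0,0],"hand": 0.6},
    {"slide": [0,0,0.3],"delta_rot": [0,0,0],"hand": 0.6},
    {"slide": [0,0,0.2],"delta_rot": [0,0,0],"hand": 0.6},
  ],
)

```text
time_s: 5.3
eef_pos: [0.5543, -0.1974, 0.0536]
eef_rot: [-0.001, -0.125, 0.992, 0.001]
wrist_force: [0.0, 0.5, -0.3]
opening: 0.601
```

```bash
python3 - <<'E'
from h import *
snap('wrist','w4'); o=ctrl.get_obs();print(o['eef_pos'],o['opening'])
E
```

```text
[ 0.55367008 -0.197171    0.05266247] 0.6061177866622371
```

View pics/w4.png

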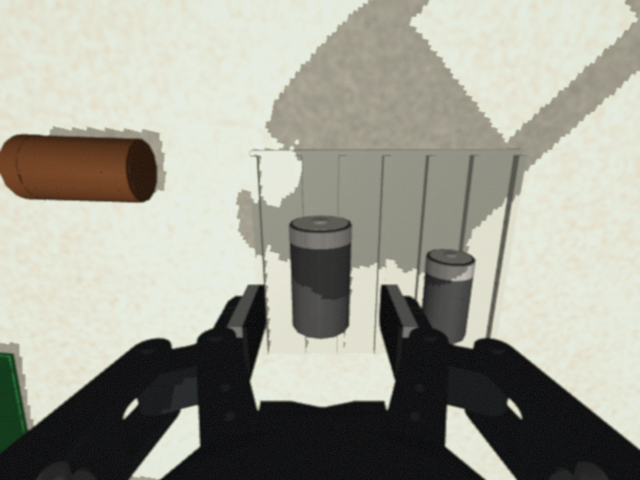

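```bash
python3 - <<'E'
from h import *
np.set_printoptions(precision=4,suppress=True)
b=load('w4');p,r=now()
for q,z in(((320,233),.0385),((321,338),.0385),((320,225),.022)): print(r.inv().apply(onz(b,q,z)-p))
E
```

```text
[ 0.0261 -0.001   0.0142]
[-0.0315 -0.0006  0.0141]
[ 0.0255 -0.0012  0.0307]
```

drive_tool(
  deltas=[
    {"slide": [-0.03,-0.015,0.2],"delta_rot": [0,0,0],"hand": 0.58},
    {"slide": [0,0,0.2],"delta_rot": [0,0,0],"hand": 0.58},
    {"slide": [0,0,0.2],"delta_rot": [0,0,0],"hand": 0.58},
    {"slide": [0,0,0.2],"delta_rot": [0,0,0],"hand": 0.58},
    {"slide": [0,0,0.05],"delta_rot": [0,0,0],"hand": 0.58},
  ],
)

```text
time_s: 5.98
eef_pos: [0.556, -0.1978, 0.0118]
eef_rot: [-0.001, -0.125, 0.992, 0.0]
wrist_force: [-0.3, 0.4, -0.8]
opening: 0.578
```

drive_tool(
  deltas=[
    {"slide": [0,0,0],"delta_rot": [0,0,0],"hand": 0.58},
    {"slide": [0,0,0],"delta_rot": [0,0,0],"hand": 0.3},
    {"slide": [0,0,0],"delta_rot": [0,0,0],"hand": 0.2},
    {"slide": [0,0,0],"delta_rot": [0,0,0],"hand": 0.2},
    {"slide": [0,0,0],"delta_rot": [0,0,0],"hand": 0.2},
  ],
)

```text
time_s: 6.6
eef_pos: [0.5569, -0.1981, 0.0133]
eef_rot: [0.0, -0.125, 0.992, -0.0]
wrist_force: [-1.4, 2.7, 5.7]
opening: 0.361
```

```bash
python3 - <<'E'
from h import *
snap('wrist','w5'); o=ctrl.get_obs();print(o)
E
```

```text
{'time_s': 6.65, 'q': array([-5.42533275e-01,  4.95114055e-01,  1.69085845e+00,  3.00348537e-04,
        9.54986767e-01, -2.36488288e+00]), 'dq': array([ 2.42295164e-04, -5.45024938e-04,  1.36341935e-04,  1.14455460e-03,
       -1.00292804e-03,  9.13737654e-05]), 'joint_efforts': array([-1.26388181e+00, -4.88847077e+01, -2.62578839e+01, -4.29271152e-01,
       -6.52093962e-01,  5.38193402e-03]), 'eef_pos': array([ 0.55692469, -0.19811458,  0.01333399]), 'eef_rot': array([ 3.24541305e-04, -1.25359246e-01,  9.92111357e-01, -1.00003497e-04]), 'wrist_force': array([-0.59463917,  2.84791647,  5.68341213]), 'torque': array([0.49273118, 0.12616465, 0.04834449]), 'opening': 0.36474884479278497}
```

View pics/w5.png

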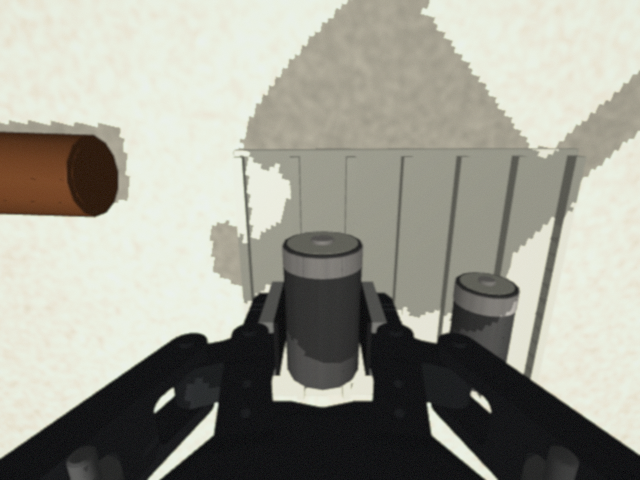

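drive_tool(
  deltas=[
    {"slide": [0,0,-0.1],"delta_rot": [0,0,0],"hand": 0.2},
    {"slide": [0,0,-0.3],"delta_rot": [0,0,0],"hand": 0.2},
    {"slide": [0,0,-0.5],"delta_rot": [0,0,0],"hand": 0.2},
    {"slide": [0,0,-0.5],"delta_rot": [0,0,0],"hand": 0.2},
    {"slide": [0,0,-0.5],"delta_rot": [0,0,0],"hand": 0.2},
  ],
)

```text
time_s: 7.28
eef_pos: [0.5566, -0.1984, 0.1095]
eef_rot: [0.0, -0.125, 0.992, -0.0]
wrist_force: [0.5, -0.6, -0.8]
opening: 0.362
```

```bash
python3 - <<'E'
from h import *
snap('wrist','w6'); snap('side','s6');o=ctrl.get_obs();print(o['eef_pos'],o['opening'],o['wrist_force'])
crop('s6',300,150,460,330,3.3,'c10');crop('w6',240,200,400,420,2.7,'c9')
E
```

```text
[ 0.55875536 -0.19958603  0.1117976 ] 0.3607166172897532 [ 0.51829234 -0.27845744 -1.55016433]
```

View pics/c9.png

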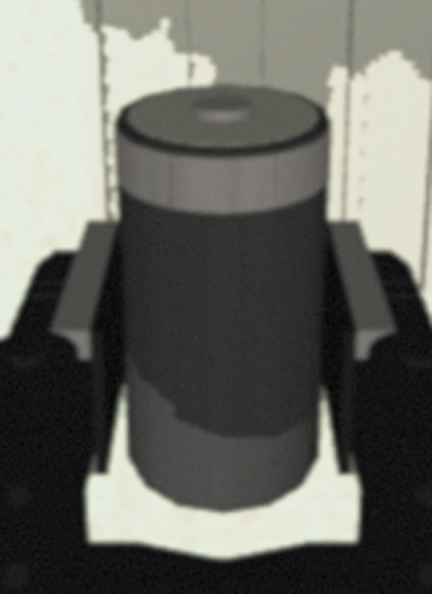

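View pics/c10.png

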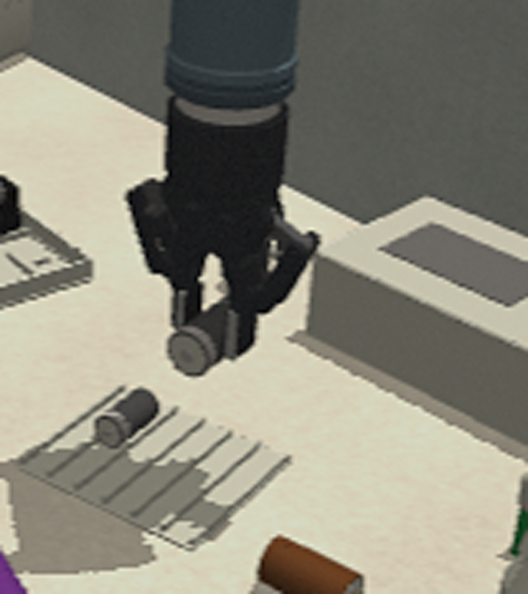

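```bash
python3 - <<'E'
from h import *
from scipy.optimize import least_squares
np.set_printoptions(precision=4,suppress=True)
c=load('w6')
Rct=np.array([[0,1,0],[-.9565,0,-.2919],[-.2919,0,.9565]]);ot=np.array([.0742,.0005,-.1422])
def pj(X): u=c['mtx']@(Rct@(np.asarray(X)-ot));return u[:2]/u[2]
def model(v):
    cx,cz,th=v
    f=lambda a,b:pj([cx+a*np.cos(th)+b*np.sin(th)*1, 0, cz+ -a*np.sin(th)+ -b*np.cos(th)*1 + 0]) # th>0 nub up ; b up
    def f(a,b):
        return pj([cx+a*np.cos(th)-b*np.sin(th),0,cz-(a*np.sin(th)+b*np.cos(th))])
    return np.array([f(.02895,-.0165)[1],f(.02895,.0165)[1],f(-.03075,.0165)[1],f(.03075,0)[1]])
obs=np.array([232.6,256.3,388.9,240.])
s=least_squares(lambda v:(model(v)-obs),[0,-.0087,0],x_scale=[.01,.01,.1]);print(s.x,np.degrees(s.x[2]),s.fun)
print(model([-.0005,-.0087,0]))
def wid(cz,cx): 
    Z=(Rct@(np.array([cx+.029,0,cz])-ot))[2]; return 344.3*.033/Z
print(wid(-.0087,0),(328-118)/2.7, wid(-.012,0))
E
```

```text
[-0.001  -0.0041 -0.0173] -0.9920841127320326 [ 0.346   0.2674 -0.021  -0.5892]
[234.5468 261.0098 395.5723 242.1229]
80.64569363324256 77.77777777777777 82.49390220792569
```

```bash
python3 - <<'E'
from h import *
snap('top','t6');crop('t6',370,200,450,290,6.5,'c11');crop('s6',340,235,400,275,13,'c12')
E
```

```text
(no output)
```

View pics/c11.png

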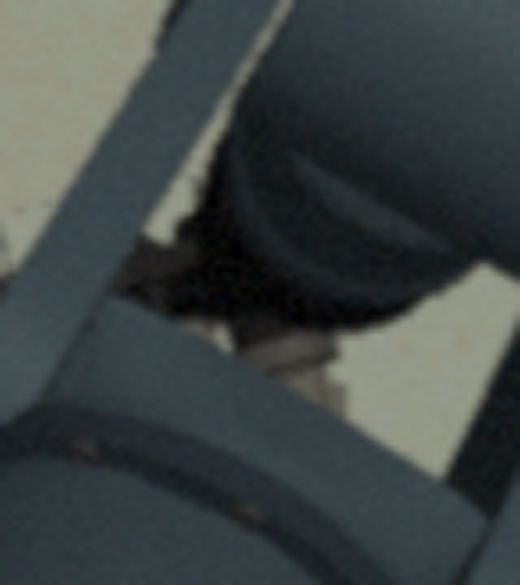

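View pics/c12.png

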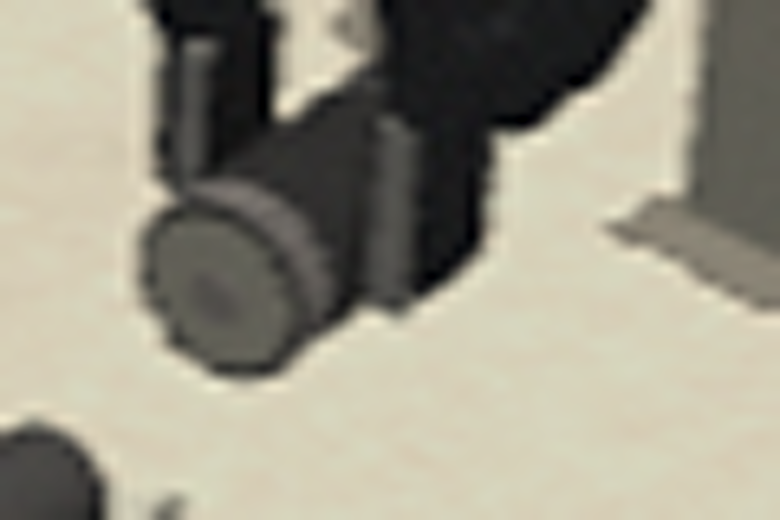

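```bash
python3 - <<'E'
from h import *
np.set_printoptions(precision=4,suppress=True)
s=load('s6');p,r=now();print(p)
n0=np.array([.5281,-.2044,.022]); a=proj(s,n0);print('pred before',a,'seen',(300+372/7,255+281/7))
for cx,cz in((-.001,-.0087),(-.001,-.0065),(-.001,-.0041)):
    q=p+r.apply([cx+.03075,0,cz]);print(cz,proj(s,q),'seen',(357.1,257.7), 'tcp',proj(s,p))
E
```

```text
[ 0.5578 -0.199   0.1098]
pred before [353.8972 293.1366] seen (353.14285714285717, 295.14285714285717)
-0.0087 [357.11   257.0678] seen (357.1, 257.7) tcp [364.4087 254.7523]
-0.0065 [357.0578 257.9348] seen (357.1, 257.7) tcp [364.4087 254.7523]
-0.0041 [357.001  258.8786] seen (357.1, 257.7) tcp [364.4087 254.7523]
```

```bash
cat > tip.py <<'E'
import numpy as np
P=np.array([[-30.75,-16.5],[28.95,-16.5],[28.95,-4.75],[30.75,-4.75],[30.75,4.75],[28.95,4.75],[28.95,16.5],[-30.75,16.5]])
def poly(cx,cz,th):
    c,s=np.cos(th),np.sin(th);return P@np.array([[c,s],[-s,c]])+[cx,cz]
def dense(Q,n=80):
    out=[]
    for i in range(len(Q)):
        a,b=Q[i],Q[(i+1)%len(Q)];out.append(a+(b-a)*np.linspace(0,1,n)[:,None])
    return np.vstack(out)
def eval(cx,cz,th):
    D=dense(poly(cx,cz,th)); x,z=D[:,0],D[:,1]
    # wall penetration margin: need all pts with z<3 & x>cx to have x<30.75 ; z<8: x<34.75
    m=x>0
    a=np.max(x[m&(z<3)],initial=-99)-30.75; b=np.max(x[m&(z<8)],initial=-99)-34.75
    wall=max(a,b)
    f=(x<0)&(abs(z)<=9); comp=-28.25-np.min(x[f],initial=99)
    sb=-38.75-np.min(x[(x<0)&(z<8)],initial=99)
    sd=-16.5-np.min(z[(abs(x)>14)&(abs(x)<25)],initial=99)
    return wall,comp,sb,sd
if __name__=='__main__':
    for d in range(26,-1,-2):
        th=np.radians(d);res=[]
        for cz in np.arange(0,26,.5):
            # largest cx with wall<=0
            w=eval(0,cz,th)
            cxs=np.arange(-8,8,.1); best=None
            for cx in cxs[::-1]:
                e=eval(cx,cz,th)
                if e[0]<=0: best=(cx,e);break
            if best and best[1][3]<=0 and best[1][2]<=0: res.append((best[1][1],cz,best[0]))
        res.sort(); print(d,[tuple(np.round(r,2)) for r in res[:2]], 'lowest cz',np.round(min(res,key=lambda r:r[1]),2) if res else None)
E
python3 tip.py
```

```text
26 [(np.float64(-10.07), np.float64(25.5), np.float64(7.9)), (np.float64(-9.89), np.float64(25.0), np.float64(7.9))] lowest cz [-1.08 12.    5.5 ]
24 [(np.float64(-9.84), np.float64(25.5), np.float64(7.9)), (np.float64(-9.67), np.float64(25.0), np.float64(7.9))] lowest cz [ 1.97 11.5   2.2 ]
22 [(np.float64(-9.75), np.float64(25.5), np.float64(7.9)), (np.float64(-9.6), np.float64(25.0), np.float64(7.9))] lowest cz [ 2.55 10.5   1.7 ]
20 [(np.float64(-9.47), np.float64(25.5), np.float64(7.9)), (np.float64(-9.33), np.float64(25.0), np.float64(7.9))] lowest cz [ 2.1 10.   1.9]
18 [(np.float64(-9.29), np.float64(25.5), np.float64(7.9)), (np.float64(-9.03), np.float64(25.0), np.float64(7.9))] lowest cz [ 6.06  8.5  -1.9 ]
16 [(np.float64(-8.95), np.float64(25.5), np.float64(7.9)), (np.float64(-8.84), np.float64(25.0), np.float64(7.9))] lowest cz [ 5.83  7.5  -1.7 ]
14 [(np.float64(-8.59), np.float64(25.5), np.float64(7.9)), (np.float64(-8.49), np.float64(25.0), np.float64(7.9))] lowest cz [ 5.46  6.5  -1.4 ]
12 [(np.float64(-8.29), np.float64(25.5), np.float64(7.9)), (np.float64(-8.2), np
[... 229 characters left out ...]
7), np.float64(25.5), np.float64(7.9)), (np.float64(-7.36), np.float64(25.0), np.float64(7.9))] lowest cz [ 3.75  4.   -0.3 ]
6 [(np.float64(-6.99), np.float64(25.5), np.float64(7.9)), (np.float64(-6.94), np.float64(25.0), np.float64(7.9))] lowest cz [ 3.67  3.   -0.4 ]
4 [(np.float64(-6.48), np.float64(25.5), np.float64(7.9)), (np.float64(-6.45), np.float64(25.0), np.float64(7.9))] lowest cz [ 3.35  2.   -0.3 ]
2 [(np.float64(-5.97), np.float64(25.5), np.float64(7.9)), (np.float64(-5.95), np.float64(25.0), np.float64(7.9))] lowest cz [ 2.99  1.   -0.2 ]
0 [(np.float64(-5.4), np.float64(24.5), np.float64(7.9)), (np.float64(-5.4), np.float64(25.0), np.float64(7.9))] lowest cz [ 2.5  0.  -0. ]
```

```bash
cat > win.py <<'E'
from tip import *
cxs=np.arange(-4,6,.1)
for d in (18,16,14,12,10,8,6,4,2,0):
    th=np.radians(d);o=[]
    for cz in np.arange(0,15,1.):
        E=np.array([eval(cx,cz,th) for cx in cxs])
        if E[:,3].min()>0.05: continue
        w=cxs[E[:,0]<=0]; k=cxs[(E[:,1]<=4.5)&(E[:,2]<0)]
        z=cxs[(E[:,1]<=3.)]
        o.append((cz,round(k.min(),1),round(w.max(),1) if len(w) else None, 'c3',round(z.min(),1)))
    print(d,*o[:9])
E
python3 win.py
```

```text
18 (np.float64(8.0), np.float64(-0.2), np.float64(-1.9), 'c3', np.float64(1.3)) (np.float64(9.0), np.float64(-0.4), np.float64(-1.9), 'c3', np.float64(1.1)) (np.float64(10.0), np.float64(-0.8), np.float64(-0.5), 'c3', np.float64(0.7)) (np.float64(11.0), np.float64(-1.1), np.float64(2.1), 'c3', np.float64(0.4)) (np.float64(12.0), np.float64(-1.5), np.float64(2.1), 'c3', np.float64(0.0)) (np.float64(13.0), np.float64(-1.7), np.float64(2.1), 'c3', np.float64(-0.2)) (np.float64(14.0), np.float64(-2.1), np.float64(2.1), 'c3', np.float64(-0.6))
16 (np.float64(7.0), np.float64(-0.2), np.float64(-1.7), 'c3', np.float64(1.3)) (np.float64(8.0), np.float64(-0.4), np.float64(-1.7), 'c3', np.float64(1.1)) (np.float64(9.0), np.float64(-0.8), np.float64(-1.7), 'c3', np.float64(0.7)) (np.float64(10.0), np.float64(-1.0), np.float64(-1.7), 'c3', np.float64(0.5)) (np.float64(11.0), np.float64(-1.4), np.float64(-1.0), 'c3', np.float64(0.1)) (np.float64(12.0), np.float64(-1.6), np.float64(2.3), 'c3', np.float64(-0.1)) (np.float64(13.0), np.float64(-1.9), np.float64(2.3), 'c3', np.float64(-0.4)) (np.float
[... 4974 characters left out ...]
(np.float64(0.0), np.float64(-2.0), np.float64(-0.1), 'c3', np.float64(-0.5)) (np.float64(1.0), np.float64(-2.0), np.float64(-0.1), 'c3', np.float64(-0.5)) (np.float64(2.0), np.float64(-2.0), np.float64(-0.1), 'c3', np.float64(-0.5)) (np.float64(3.0), np.float64(-2.0), np.float64(-0.1), 'c3', np.float64(-0.5)) (np.float64(4.0), np.float64(-2.0), np.float64(-0.1), 'c3', np.float64(-0.5)) (np.float64(5.0), np.float64(-2.0), np.float64(-0.1), 'c3', np.float64(-0.5)) (np.float64(6.0), np.float64(-2.0), np.float64(-0.1), 'c3', np.float64(-0.5)) (np.float64(7.0), np.float64(-2.0), np.float64(-0.1), 'c3', np.float64(-0.5)) (np.float64(8.0), np.float64(-2.0), np.float64(1.7), 'c3', np.float64(-0.5))
```

```bash
cat >> h.py <<'E'
H=np.radians(175.6);U=np.array([np.cos(H),np.sin(H),0]);B=np.array([.6224,.1866,.0451])
CELL=np.array([-.001,0,-.008])
def tgt(cx,cz,deg,dy=0.):
    R=Rdir(H,np.radians(deg)); N=np.array([-U[1],U[0],0])
    C=B+U*cx*1e-3+np.array([0,0,cz*1e-3])+N*dy*1e-3
    return C-R.apply(CELL),R
def cellnow():
    p,r=now();C=p+r.apply(CELL)-B;X=r.apply([1,0,0])
    return np.round([C@U*1e3,C@np.array([-U[1],U[0],0])*1e3,C[2]*1e3,np.degrees(np.arcsin(X[2])),np.degrees(np.arctan2(X[1],X[0]))%360],2)
def fnow():
    o=ctrl.get_obs();f=np.array(o['wrist_force']);return np.round([f@U,f@np.array([-U[1],U[0],0]),f[2]],2),round(o['opening'],3),o['time_s']
E
python3 - <<'E'
from h import *
P,R=tgt(6,50,14);print(P)
plan(P,R,.2,12)
E
```

```text
[0.61352058 0.18728323 0.08757956]
dist mm [ 55.8 386.3 -22.2] rot deg [-2.44 14.07 18.69] per row mm 32.57509996696833 deg 1.9595643533471823
[{"slide": [-0.25, 0.6006, 0.0359], "delta_rot": [-0.0011, 0.0065, 0.0087], "hand": 0.2}, {"slide": [-0.2342, 0.6071, 0.0331], "delta_rot": [-0.0011, 0.0065, 0.0087], "hand": 0.2}, {"slide": [-0.2182, 0.6131, 0.0306], "delta_rot": [-0.0011, 0.0065, 0.0087], "hand": 0.2}, {"slide": [-0.2019, 0.6188, 0.0284], "delta_rot": [-0.0011, 0.0065, 0.0087], "hand": 0.2}, {"slide": [-0.1855, 0.624, 0.0266], "delta_rot": [-0.0011, 0.0065, 0.0087], "hand": 0.2}]
[{"slide": [-0.1689, 0.6287, 0.0251], "delta_rot": [-0.0011, 0.0065, 0.0087], "hand": 0.2}, {"slide": [-0.1522, 0.633, 0.0241], "delta_rot": [-0.0011, 0.0065, 0.0087], "hand": 0.2}, {"slide": [-0.1353, 0.6369, 0.0233], "delta_rot": [-0.0011, 0.0065, 0.0087], "hand": 0.2}, {"slide": [-0.1183, 0.6403, 0.0229], "delta_rot": [-0.0011, 0.0065, 0.0087], "hand": 0.2}, {"slide": [-0.1012, 0.6432, 0.0229], "delta_rot": [-0.0011, 0.0065, 0.0087], "hand": 0.2}]
[{"slide": [-0.0841, 0.6456, 0.0232], "delta_rot": [-0.0011, 0.0065, 0.0087], "hand": 0.2}, {"slide": [-0.0669, 0.6476, 0.0239], "delta_rot": [-0.0011, 0.0065, 0.0087], "hand": 0.2}]
```

drive_tool(
  deltas=[
    {"slide": [-0.25,0.6,0],"delta_rot": [-0.001,0.0065,0.0087],"hand": 0.2},
    {"slide": [-0.23,0.61,0],"delta_rot": [-0.001,0.0065,0.0087],"hand": 0.2},
    {"slide": [-0.22,0.61,0],"delta_rot": [-0.001,0.0065,0.0087],"hand": 0.2},
    {"slide": [-0.2,0.62,0],"delta_rot": [-0.001,0.0065,0.0087],"hand": 0.2},
    {"slide": [-0.19,0.62,0],"delta_rot": [-0.001,0.0065,0.0087],"hand": 0.2},
  ],
)

```text
time_s: 8.05
eef_pos: [0.5793, -0.0362, 0.1049]
eef_rot: [-0.053, -0.057, 0.997, 0.002]
wrist_force: [0.9, 0.6, -0.7]
opening: 0.365
```

drive_tool(
  deltas=[
    {"slide": [-0.17,0.63,0],"delta_rot": [-0.001,0.0065,0.0087],"hand": 0.2},
    {"slide": [-0.15,0.63,0],"delta_rot": [-0.001,0.0065,0.0087],"hand": 0.2},
    {"slide": [-0.14,0.64,0],"delta_rot": [-0.001,0.0065,0.0087],"hand": 0.2},
    {"slide": [-0.12,0.64,0],"delta_rot": [-0.001,0.0065,0.0087],"hand": 0.2},
    {"slide": [-0.1,0.64,0],"delta_rot": [-0.001,0.0065,0.0087],"hand": 0.2},
  ],
)

```text
time_s: 8.68
eef_pos: [0.6035, 0.1245, 0.1013]
eef_rot: [-0.104, 0.012, 0.994, 0.003]
wrist_force: [0.5, -0.7, -0.8]
opening: 0.358
```

```bash
python3 - <<'E'
from h import *
print(cellnow(),fnow())
P,R=tgt(6,50,14)
plan(P,R,.2,4)
E
```

```text
[ 11.4   63.29  63.79  11.96 178.64] (array([-0.59,  0.64, -0.84]), 0.358, 8.675)
dist mm [ 10.   62.8 -13.7] rot deg [-0.52  2.04  2.97] per row mm 16.26796219665521 deg 0.9092669237096472
[{"slide": [-0.0557, 0.3151, 0.0591], "delta_rot": [-0.0007, 0.0028, 0.0041], "hand": 0.2}, {"slide": [-0.0521, 0.3156, 0.0593], "delta_rot": [-0.0007, 0.0028, 0.0041], "hand": 0.2}, {"slide": [-0.0486, 0.3161, 0.0596], "delta_rot": [-0.0007, 0.0028, 0.0041], "hand": 0.2}, {"slide": [-0.045, 0.3166, 0.0599], "delta_rot": [-0.0007, 0.0028, 0.0041], "hand": 0.2}]
```

drive_tool(
  deltas=[
    {"slide": [-0.06,0.37,0.02],"delta_rot": [-0.001,0.003,0.004],"hand": 0.2},
    {"slide": [-0.05,0.37,0.02],"delta_rot": [-0.001,0.003,0.004],"hand": 0.2},
    {"slide": [-0.05,0.35,0.02],"delta_rot": [0,0.003,0.004],"hand": 0.2},
    {"slide": [-0.04,0.17,0.02],"delta_rot": [0,0.003,0.004],"hand": 0.2},
    {"slide": [0,0,0],"delta_rot": [0,0,0],"hand": 0.2},
  ],
)

```text
time_s: 9.3
eef_pos: [0.6158, 0.1863, 0.0967]
eef_rot: [-0.122, 0.036, 0.992, 0.003]
wrist_force: [0.3, -0.2, -0.9]
opening: 0.364
```

```bash
python3 - <<'E'
from h import *
print(cellnow(),fnow())
snap('wrist','w7');snap('side','s7');crop('s7',215,130,345,270,5,'c13')
print(cellnow(),fnow())
E
```

```text
[  3.65   0.76  59.16  13.98 175.77] (array([-0.36,  0.17, -0.85]), 0.364, 9.3)
[  3.7    1.52  59.39  13.97 175.74] (array([-0.04, -0.29, -1.25]), 0.365, 9.4)
```

View pics/w7.png

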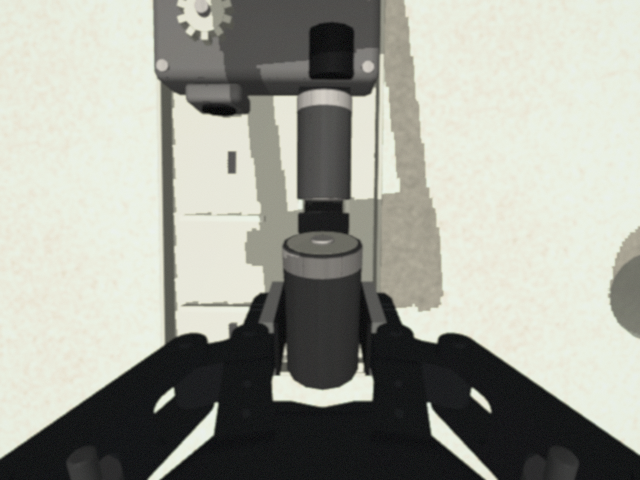

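View pics/c13.png

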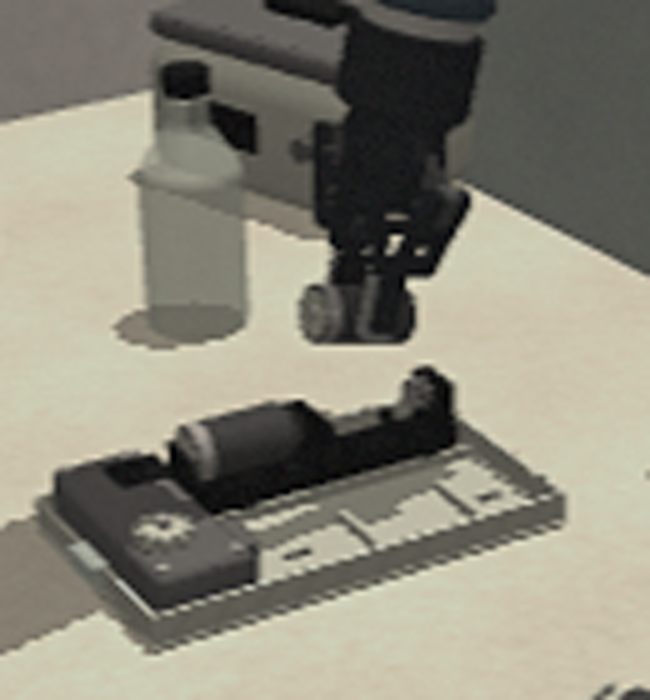

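```bash
python3 - <<'E'
from h import *
print(cellnow(),fnow())
P,R=tgt(5.5,24,14)
plan(P,R,.2,5)
E
```

```text
[  3.7    1.52  59.39  13.97 175.74] (array([-0.04, -0.29, -1.25]), 0.365, 9.4)
dist mm [ -1.7   1.7 -35.4] rot deg [-0.17  0.03  0.13] per row mm 7.094054436334724 deg 0.04283351394486461
[{"slide": [-0.0272, 0.0065, 0.1391], "delta_rot": [-0.0002, 0.0, 0.0001], "hand": 0.2}, {"slide": [-0.0272, 0.0064, 0.1391], "delta_rot": [-0.0002, 0.0, 0.0001], "hand": 0.2}, {"slide": [-0.0272, 0.0064, 0.1391], "delta_rot": [-0.0002, 0.0, 0.0001], "hand": 0.2}, {"slide": [-0.0272, 0.0063, 0.1391], "delta_rot": [-0.0002, 0.0, 0.0001], "hand": 0.2}, {"slide": [-0.0272, 0.0062, 0.1391], "delta_rot": [-0.0002, 0.0, 0.0001], "hand": 0.2}]
```

drive_tool(
  deltas=[
    {"slide": [-0.035,0.01,0.175],"delta_rot": [0,0,0],"hand": 0.2},
    {"slide": [-0.035,0.01,0.175],"delta_rot": [0,0,0],"hand": 0.2},
    {"slide": [-0.035,0.01,0.175],"delta_rot": [0,0,0],"hand": 0.2},
    {"slide": [-0.03,0,0.17],"delta_rot": [0,0,0],"hand": 0.2},
    {"slide": [0,0,0],"delta_rot": [0,0,0],"hand": 0.2},
  ],
)

```text
time_s: 10.02
eef_pos: [0.6131, 0.1876, 0.0604]
eef_rot: [-0.123, 0.037, 0.992, 0.003]
wrist_force: [0.4, 0.7, -1.3]
opening: 0.359
```

```bash
python3 - <<'E'
from h import *
snap('wrist','w8');snap('side','s8');crop('s8',215,170,325,260,7,'c14')
print(cellnow(),fnow())
E
```

```text
[  5.56  -0.46  24.09  13.97 175.75] (array([-0.27,  0.53, -1.34]), 0.364, 10.125)
```

View pics/w8.png

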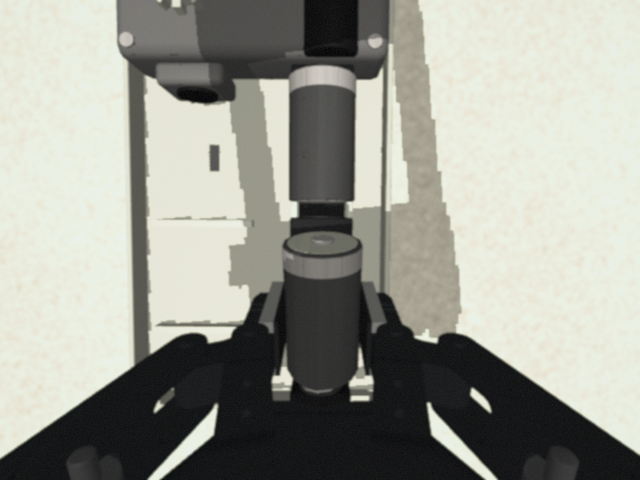

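View pics/c14.png

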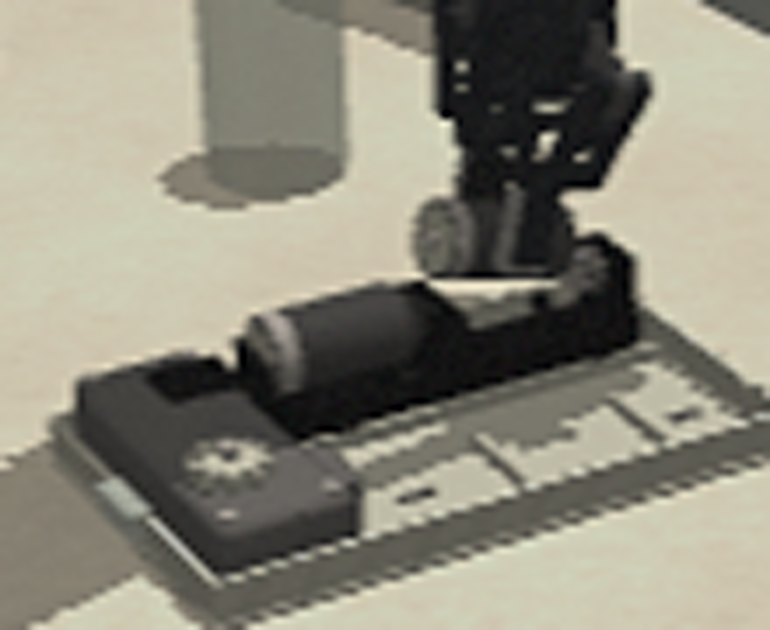

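```bash
python3 - <<'E'
from h import *
np.set_printoptions(precision=4,suppress=True)
s=load('s8');w2=load('w2')
e=onz(w2,(339.5,149),.0616); f=e.copy();f[2]=.0451; print('fitted shoulder',f,'pred',proj(s,f),'seen',(215+270/7,170+356/7))
D=np.array([.6508,.1847,.0451]);print('disc pred',proj(s,D),'seen',(215+583/7,170+275/7))
p,r=now()
for cz in(-.004,-.006,-.008,-.01,-.012): print(cz,proj(s,p+r.apply([-.001+.03075,0,cz])),'seen',(215+438/7,170+238/7))
E
python3 - <<'E'
import sys;sys.path.insert(0,'.')
import os;os.chdir('.')
from h import *
crop('s8',240,190,320,245,10,'c15')
E
```

```text
fitted shoulder [0.5089 0.1954 0.0451] pred [253.1556 219.5149] seen (253.57142857142856, 220.85714285714286)
disc pred [297.0663 207.4921] seen (298.2857142857143, 209.28571428571428)
-0.004 [277.3247 204.0557] seen (277.57142857142856, 204.0)
-0.006 [277.4547 203.3958] seen (277.57142857142856, 204.0)
-0.008 [277.5848 202.7351] seen (277.57142857142856, 204.0)
-0.01 [277.7151 202.0738] seen (277.57142857142856, 204.0)
-0.012 [277.8455 201.4118] seen (277.57142857142856, 204.0)
```

View pics/c15.png

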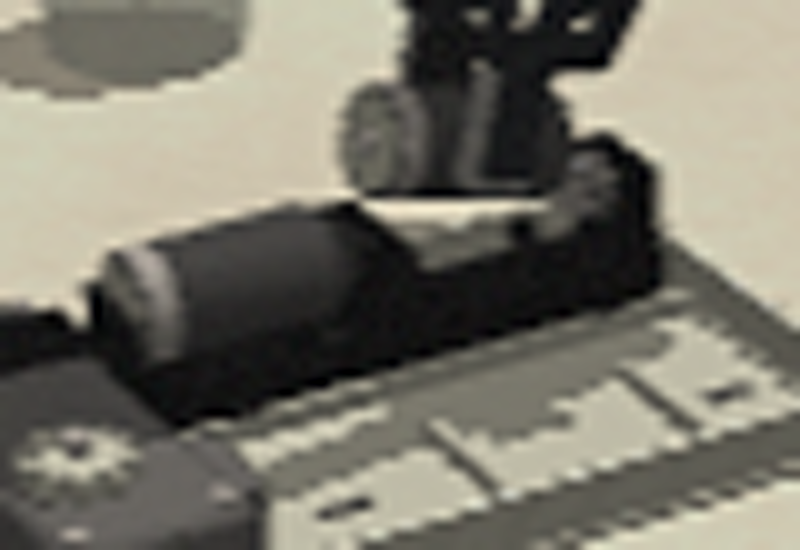

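```bash
sed -i 's/CELL=np.array(\[-.001,0,-.008\])/CELL=np.array([-.001,0,-.0087])/' h.py; python3 - <<'E'
from h import *
print(cellnow())
P,R=tgt(2.5,18,14)
plan(P,R,.2,3)
from tip import eval
for cx in(3,2,1,0,-1,-2,-3): print(cx,np.round(eval(cx,18,np.radians(14)),2))
E
```

```text
[  5.39  -0.46  24.77  13.97 175.75]
dist mm [ 2.8 -0.7 -6.8] rot deg [-0.15  0.03  0.15] per row mm 2.455910012388445 deg 0.07105539257009487
[{"slide": [-0.0296, -0.0029, 0.0391], "delta_rot": [-0.0003, 0.0001, 0.0003], "hand": 0.2}, {"slide": [-0.0296, -0.0029, 0.0391], "delta_rot": [-0.0003, 0.0001, 0.0003], "hand": 0.2}, {"slide": [-0.0296, -0.0029, 0.0391], "delta_rot": [-0.0003, 0.0001, 0.0003], "hand": 0.2}]
3 [ -4.07  -1.87 -12.57 -11.05]
2 [ -5.07  -0.87 -11.57 -11.05]
1 [ -6.07   0.13 -10.57 -11.05]
0 [ -7.07   1.13  -9.57 -11.42]
-1 [ -8.07   2.13  -8.57 -11.6 ]
-2 [ -9.07   3.13  -7.57 -11.78]
-3 [-10.07   4.13  -6.57 -12.15]
```

drive_tool(
  deltas=[
    {"slide": [-0.03,-0.003,0.04],"delta_rot": [0,0,0],"hand": 0.2},
    {"slide": [-0.03,-0.003,0.04],"delta_rot": [0,0,0],"hand": 0.2},
    {"slide": [-0.03,-0.003,0.04],"delta_rot": [0,0,0],"hand": 0.2},
    {"slide": [0,0,0],"delta_rot": [0,0,0],"hand": 0.2},
    {"slide": [0,0,0],"delta_rot": [0,0,0],"hand": 0.2},
  ],
)

```text
time_s: 10.75
eef_pos: [0.6168, 0.187, 0.0548]
eef_rot: [-0.122, 0.037, 0.992, 0.004]
wrist_force: [-0.3, 0.6, -1.0]
opening: 0.367
```

```bash
python3 - <<'E'
from h import *
print(cellnow(),fnow())
E
```

```text
[2.5000e+00 2.0000e-02 1.7900e+01 1.3970e+01 1.7575e+02] (array([ 0.32, -0.57, -0.96]), 0.367, 10.75)
```

drive_tool(
  deltas=[
    {"slide": [-0.02,0,-0.005],"delta_rot": [0,0,0],"hand": 0.2},
    {"slide": [-0.01,0,-0.0025],"delta_rot": [0,0,0],"hand": 0.2},
    {"slide": [-0.01,0,-0.0025],"delta_rot": [0,0,0],"hand": 0.2},
    {"slide": [0,0,0],"delta_rot": [0,0,0],"hand": 0.2},
    {"slide": [0,0,0],"delta_rot": [0,0,0],"hand": 0.2},
  ],
)

```text
time_s: 11.38
eef_pos: [0.6189, 0.1868, 0.0548]
eef_rot: [-0.122, 0.037, 0.992, 0.004]
wrist_force: [-0.4, -0.8, -1.3]
opening: 0.365
```

```bash
python3 - <<'E'
from h import *
print(cellnow(),fnow())
E
```

```text
[4.7000e-01 1.0000e-02 1.7880e+01 1.3970e+01 1.7575e+02] (array([ 0.29,  0.86, -1.31]), 0.365, 11.375)
```

drive_tool(
  deltas=[
    {"slide": [-0.01,0,-0.0025],"delta_rot": [0,0,0],"hand": 0.2},
    {"slide": [-0.01,0,-0.0025],"delta_rot": [0,0,0],"hand": 0.2},
    {"slide": [0,0,0],"delta_rot": [0,0,0],"hand": 0.2},
    {"slide": [0,0,0],"delta_rot": [0,0,0],"hand": 0.2},
    {"slide": [0,0,0],"delta_rot": [0,0,0],"hand": 0.2},
  ],
)

```text
time_s: 12.0
eef_pos: [0.6199, 0.1867, 0.0548]
eef_rot: [-0.122, 0.037, 0.992, 0.004]
wrist_force: [-0.3, 0.2, -0.8]
opening: 0.362
```

drive_tool(
  deltas=[
    {"slide": [-0.01,0,-0.0025],"delta_rot": [0,0,0],"hand": 0.2},
    {"slide": [-0.01,0,-0.0025],"delta_rot": [0,0,0],"hand": 0.2},
    {"slide": [0,0,0],"delta_rot": [0,0,0],"hand": 0.2},
    {"slide": [0,0,0],"delta_rot": [0,0,0],"hand": 0.2},
    {"slide": [0,0,0],"delta_rot": [0,0,0],"hand": 0.2},
  ],
)

```text
time_s: 12.62
eef_pos: [0.6208, 0.1867, 0.0547]
eef_rot: [-0.122, 0.037, 0.992, 0.004]
wrist_force: [-0.9, 0.2, -0.9]
opening: 0.361
```

```bash
python3 - <<'E'
from h import *
print(cellnow(),fnow())
E
```

```text
[-1.4300e+00  1.0000e-02  1.7830e+01  1.3990e+01  1.7575e+02] (array([ 0.94, -0.18, -0.87]), 0.361, 12.625)
```

drive_tool(
  deltas=[
    {"slide": [-0.01,0,-0.0025],"delta_rot": [0,0,0],"hand": 0.2},
    {"slide": [-0.01,0,-0.0025],"delta_rot": [0,0,0],"hand": 0.2},
    {"slide": [0,0,0],"delta_rot": [0,0,0],"hand": 0.2},
    {"slide": [0,0,0],"delta_rot": [0,0,0],"hand": 0.2},
    {"slide": [0,0,0],"delta_rot": [0,0,0],"hand": 0.2},
  ],
)

```text
time_s: 13.25
eef_pos: [0.6217, 0.1866, 0.0547]
eef_rot: [-0.122, 0.037, 0.992, 0.004]
wrist_force: [-3.4, 0.3, -0.8]
opening: 0.366
```

```bash
python3 - <<'E'
from h import *
print(cellnow(),fnow())
snap('side','s9');crop('s9',240,180,320,240,10,'c16')
E
```

```text
[-2.3900e+00 -1.0000e-02  1.7780e+01  1.4000e+01  1.7575e+02] (array([ 3.41,  0.  , -0.81]), 0.366, 13.25)
```

View pics/c16.png

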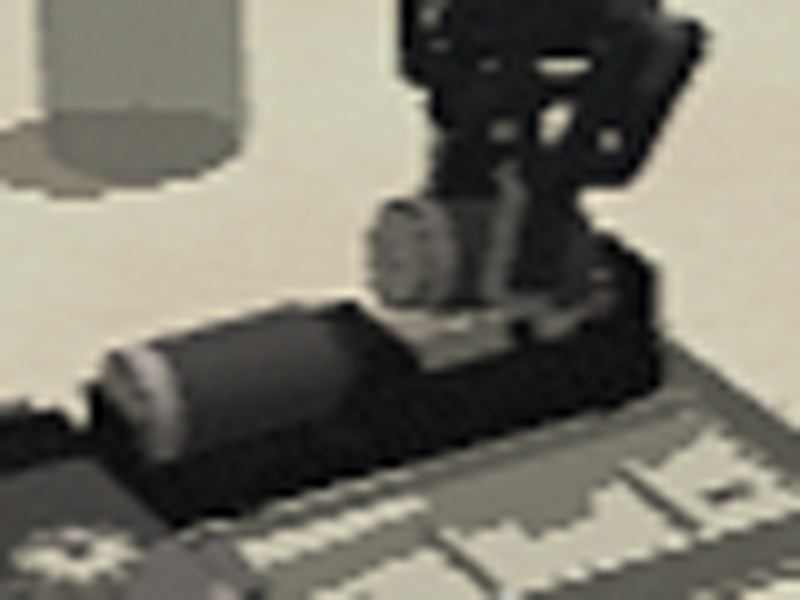

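```bash
cat >> h.py <<'E'
B=B-U*2.86e-3
E
python3 - <<'E'
from h import *
print(cellnow())
P,R=tgt(-0.8,16,14);plan(P,R,.2,3)
E
```

```text
[ 4.4000e-01 -2.0000e-02  1.7810e+01  1.4000e+01  1.7576e+02]
dist mm [ 1.2 -0.1 -1.8] rot deg [-0.15  0.    0.15] per row mm 0.7318065549977757 deg 0.07174173559988013
[{"slide": [-0.011, 0.0001, 0.0097], "delta_rot": [-0.0003, 0.0, 0.0003], "hand": 0.2}, {"slide": [-0.011, 0.0001, 0.0097], "delta_rot": [-0.0003, 0.0, 0.0003], "hand": 0.2}, {"slide": [-0.011, 0.0001, 0.0097], "delta_rot": [-0.0003, 0.0, 0.0003], "hand": 0.2}]
```

drive_tool(
  deltas=[
    {"slide": [-0.011,0,0.01],"delta_rot": [0,0,0],"hand": 0.2},
    {"slide": [-0.011,0,0.01],"delta_rot": [0,0,0],"hand": 0.2},
    {"slide": [-0.011,0,0.01],"delta_rot": [0,0,0],"hand": 0.2},
    {"slide": [0,0,0],"delta_rot": [0,0,0],"hand": 0.2},
    {"slide": [0,0,0],"delta_rot": [0,0,0],"hand": 0.2},
  ],
)

```text
time_s: 13.92
eef_pos: [0.6228, 0.1866, 0.0536]
eef_rot: [-0.122, 0.037, 0.992, 0.004]
wrist_force: [-7.6, 0.0, 4.8]
opening: 0.362
```

```bash
python3 - <<'E'
from h import *
from tip import eval
c=cellnow();print(c,fnow(),'pred comp',eval(c[0],c[2],np.radians(c[3])))
P,R=tgt(-1.5,14,14);plan(P,R,.2,3)
E
```

```text
[-6.5000e-01 -8.0000e-02  1.6710e+01  1.4030e+01  1.7576e+02] (array([7.54, 0.56, 4.81]), 0.362, 13.925) pred comp (np.float64(-3.313516188276786), np.float64(2.0807921063036083), np.float64(-8.621744272589119), np.float64(-10.297103175701583))
dist mm [ 0.9 -0.1 -2.7] rot deg [-0.15 -0.03  0.16] per row mm 0.9484488540752568 deg 0.07390919243101278
[{"slide": [-0.0099, -0.0004, 0.0162], "delta_rot": [-0.0003, -0.0, 0.0003], "hand": 0.2}, {"slide": [-0.0099, -0.0004, 0.0162], "delta_rot": [-0.0003, -0.0, 0.0003], "hand": 0.2}, {"slide": [-0.0099, -0.0004, 0.0162], "delta_rot": [-0.0003, -0.0, 0.0003], "hand": 0.2}]
```

```bash
python3 - <<'E'
from h import *
P,R=tgt(-1.5,13.5,12.5);plan(P,R,.2,4)
E
```

```text
dist mm [ 1.1 -0.1 -3.3] rot deg [-0.15 -1.53  0.16] per row mm 0.8653067127968087 deg 0.3852594379294525
[{"slide": [-0.0092, -0.0003, 0.0147], "delta_rot": [-0.0002, -0.0021, 0.0002], "hand": 0.2}, {"slide": [-0.0091, -0.0003, 0.0147], "delta_rot": [-0.0002, -0.0021, 0.0002], "hand": 0.2}, {"slide": [-0.009, -0.0003, 0.0148], "delta_rot": [-0.0002, -0.0021, 0.0002], "hand": 0.2}, {"slide": [-0.0089, -0.0003, 0.0148], "delta_rot": [-0.0002, -0.0021, 0.0002], "hand": 0.2}]
```

drive_tool(
  deltas=[
    {"slide": [-0.009,0,0.015],"delta_rot": [0,-0.002,0],"hand": 0.2},
    {"slide": [-0.009,0,0.015],"delta_rot": [0,-0.002,0],"hand": 0.2},
    {"slide": [-0.009,0,0.015],"delta_rot": [0,-0.002,0],"hand": 0.2},
    {"slide": [-0.009,0,0.015],"delta_rot": [0,-0.002,0],"hand": 0.2},
    {"slide": [0,0,0],"delta_rot": [0,0,0],"hand": 0.2},
  ],
)

```text
time_s: 14.55
eef_pos: [0.6233, 0.1867, 0.0506]
eef_rot: [-0.11, 0.037, 0.993, 0.003]
wrist_force: [-9.6, 0.8, 6.6]
opening: 0.362
```

```bash
cat > st.py <<'E'
from h import *
from tip import eval
import sys
c=cellnow();f=fnow();e=eval(c[0],c[2],np.radians(c[3]));print('cx,dy,cz,th,h',c,'F',f,'wallmargin %.2f comp pred %.2f comp from F %.2f sad %.2f'%(-e[0],e[1],(f[0][0]-1.5)/3,-e[3]))
if len(sys.argv)>3:
    cx,cz,th=map(float,sys.argv[1:4]);e=eval(cx,cz,np.radians(th));print('at target wall %.2f comp %.2f'%(-e[0],e[1]))
    P,R=tgt(cx,cz,th);plan(P,R,.2,4)
E
python3 st.py -1.4 12 11.5
```

```text
cx,dy,cz,th,h [ -0.92  -0.23  13.73  12.65 175.78] F (array([ 9.63, -0.02,  6.58]), 0.362, 14.55) wallmargin 3.81 comp pred 3.09 comp from F 2.71 sad 8.06
at target wall 0.49 comp 3.91
dist mm [ 0.6 -0.3 -1.8] rot deg [-0.15 -1.15  0.17] per row mm 0.4775779062397218 deg 0.29307821320517274
[{"slide": [-0.0051, -0.001, 0.008], "delta_rot": [-0.0002, -0.0016, 0.0002], "hand": 0.2}, {"slide": [-0.0051, -0.001, 0.008], "delta_rot": [-0.0002, -0.0016, 0.0002], "hand": 0.2}, {"slide": [-0.005, -0.001, 0.0081], "delta_rot": [-0.0002, -0.0016, 0.0002], "hand": 0.2}, {"slide": [-0.005, -0.001, 0.0081], "delta_rot": [-0.0002, -0.0016, 0.0002], "hand": 0.2}]
```

drive_tool(
  deltas=[
    {"slide": [-0.012,0,-0.003],"delta_rot": [0,0,0],"hand": 0.2},
    {"slide": [-0.012,0,-0.003],"delta_rot": [0,0,0],"hand": 0.2},
    {"slide": [0,0,0],"delta_rot": [0,0,0],"hand": 0.2},
    {"slide": [0,0,0],"delta_rot": [0,0,0],"hand": 0.2},
    {"slide": [0,0,0],"delta_rot": [0,0,0],"hand": 0.2},
  ],
)

```text
time_s: 15.18
eef_pos: [0.624, 0.1867, 0.0505]
eef_rot: [-0.111, 0.036, 0.993, 0.003]
wrist_force: [-11.5, -0.1, 6.4]
opening: 0.363
```

```bash
python3 st.py -1.4 12 11.5; python3 - <<'E'
from h import *
snap('wrist','w10');snap('side','s10');crop('s10',250,190,310,230,13,'c17');crop('w10',240,200,400,420,2.7,'c18')
E
```

```text
cx,dy,cz,th,h [ -1.59  -0.24  13.67  12.73 175.78] F (array([11.43,  0.96,  6.39]), 0.363, 15.175) wallmargin 4.47 comp pred 3.75 comp from F 3.31 sad 7.97
at target wall 0.49 comp 3.91
dist mm [-0.  -0.2 -1.7] rot deg [-0.16 -1.23  0.18] per row mm 0.4352178632665049 deg 0.3144632432986337
[{"slide": [-0.0018, -0.001, 0.0084], "delta_rot": [-0.0002, -0.0017, 0.0002], "hand": 0.2}, {"slide": [-0.0018, -0.001, 0.0085], "delta_rot": [-0.0002, -0.0017, 0.0002], "hand": 0.2}, {"slide": [-0.0017, -0.001, 0.0085], "delta_rot": [-0.0002, -0.0017, 0.0002], "hand": 0.2}, {"slide": [-0.0017, -0.0011, 0.0085], "delta_rot": [-0.0002, -0.0017, 0.0002], "hand": 0.2}]
```

View pics/c17.png

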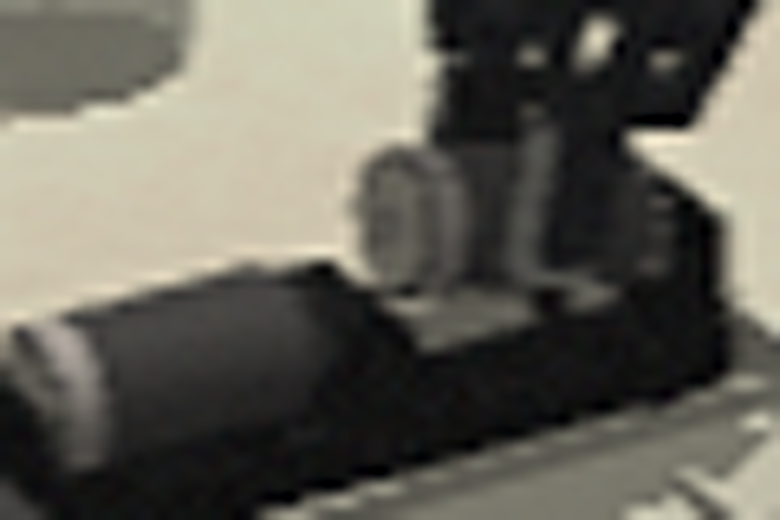

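View pics/c18.png

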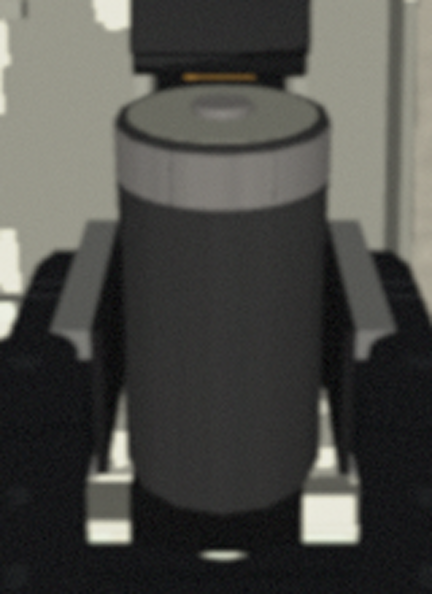

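```bash
python3 - <<'E'
from h import *
c=load('w10');X=onz(c,(240+222/2.7,200+77/2.7),.0481);print(X,(X-B)@U*1e3,'bay coords (exp 30.75)',(X-B)@np.array([-U[1],U[0],0])*1e3)
X=onz(c,(240+222/2.7,200+222/2.7*0+555/2.7),.0531);print((X-B)@U*1e3)
E
```

```text
[0.59213718 0.18961304 0.0481    ] 33.26478799011355 bay coords (exp 30.75) -0.6824239877791727
-48.29560127890741
```

```bash
cat >> h.py <<'E'
B=B-U*0.35e-3
E
python3 st.py -1.6 12 11.7
```

```text
cx,dy,cz,th,h [ -1.23  -0.23  13.68  12.74 175.78] F (array([10.96, -0.38,  7.27]), 0.361, 15.275) wallmargin 4.10 comp pred 3.39 comp from F 3.15 sad 7.97
at target wall 0.66 comp 4.10
dist mm [ 0.5 -0.2 -1.7] rot deg [-0.16 -1.04  0.18] per row mm 0.4534322036372114 deg 0.26574243290761396
[{"slide": [-0.0044, -0.001, 0.0079], "delta_rot": [-0.0002, -0.0014, 0.0002], "hand": 0.2}, {"slide": [-0.0044, -0.001, 0.0079], "delta_rot": [-0.0002, -0.0014, 0.0002], "hand": 0.2}, {"slide": [-0.0043, -0.001, 0.0079], "delta_rot": [-0.0002, -0.0014, 0.0002], "hand": 0.2}, {"slide": [-0.0043, -0.001, 0.0079], "delta_rot": [-0.0002, -0.0014, 0.0002], "hand": 0.2}]
```

drive_tool(
  deltas=[
    {"slide": [-0.005,-0.001,0.008],"delta_rot": [0,-0.0015,0],"hand": 0.2},
    {"slide": [-0.005,-0.001,0.008],"delta_rot": [0,-0.0015,0],"hand": 0.2},
    {"slide": [-0.005,-0.001,0.008],"delta_rot": [0,-0.0015,0],"hand": 0.2},
    {"slide": [-0.005,-0.001,0.008],"delta_rot": [0,-0.0015,0],"hand": 0.2},
    {"slide": [0,0,0],"delta_rot": [0,0,0],"hand": 0.2},
  ],
)

```text
time_s: 15.9
eef_pos: [0.6245, 0.1866, 0.0491]
eef_rot: [-0.102, 0.036, 0.994, 0.003]
wrist_force: [-12.0, 0.2, 10.9]
opening: 0.359
```

```bash
python3 st.py -1.4 10.5 10.5
```

```text
cx,dy,cz,th,h [ -1.57  -0.21  12.33  11.66 175.79] F (array([11.95,  0.69, 10.87]), 0.359, 15.9) wallmargin 0.63 comp pred 3.98 comp from F 3.48 sad 7.22
at target wall 0.68 comp 4.11
dist mm [-0.  -0.2 -1.9] rot deg [-0.15 -1.16  0.19] per row mm 0.4721459026949644 deg 0.29694042297438306
[{"slide": [-0.0019, -0.0009, 0.0092], "delta_rot": [-0.0002, -0.0016, 0.0003], "hand": 0.2}, {"slide": [-0.0018, -0.0009, 0.0092], "delta_rot": [-0.0002, -0.0016, 0.0003], "hand": 0.2}, {"slide": [-0.0018, -0.0009, 0.0092], "delta_rot": [-0.0002, -0.0016, 0.0003], "hand": 0.2}, {"slide": [-0.0017, -0.0009, 0.0092], "delta_rot": [-0.0002, -0.0016, 0.0003], "hand": 0.2}]
```

drive_tool(
  deltas=[
    {"slide": [-0.004,0.002,-0.02],"delta_rot": [0,0,0],"hand": 0.2},
    {"slide": [-0.006,0.002,0],"delta_rot": [0,0,0],"hand": 0.2},
    {"slide": [-0.006,0,0],"delta_rot": [0,0,0],"hand": 0.2},
    {"slide": [0,0,0],"delta_rot": [0,0,0],"hand": 0.2},
    {"slide": [0,0,0],"delta_rot": [0,0,0],"hand": 0.2},
  ],
)

```text
time_s: 16.52
eef_pos: [0.6247, 0.1867, 0.0493]
eef_rot: [-0.102, 0.036, 0.994, 0.003]
wrist_force: [-13.5, 0.3, 8.1]
opening: 0.361
```

```bash
python3 st.py; python3 - <<'E'
from h import *
print(ctrl.get_obs()['torque'])
snap('wrist','w11');crop('w11',240,190,400,290,5,'c19')
E
```

```text
cx,dy,cz,th,h [ -1.87  -0.26  12.52  11.77 175.79] F (array([13.48,  0.71,  8.05]), 0.361, 16.525) wallmargin 0.91 comp pred 4.28 comp from F 3.99 sad 7.37
[-0.0031592   2.2053421  -0.08065116]
```

View pics/c19.png

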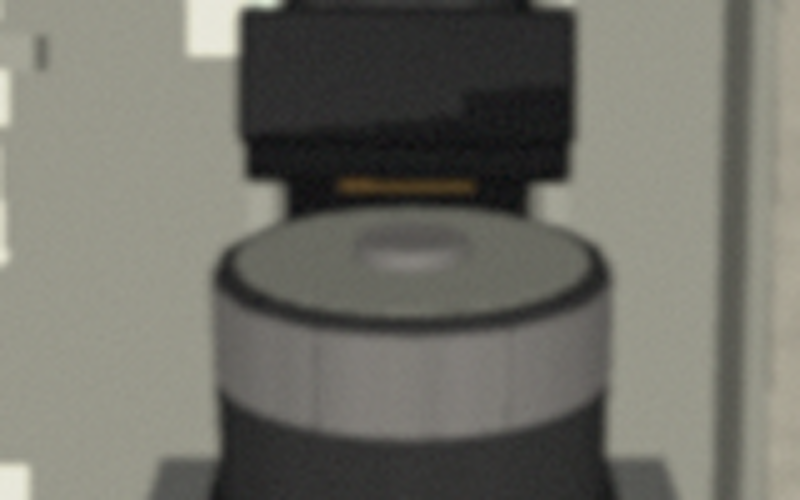

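```bash
python3 - <<'E'
from h import *
c=load('w11');p,r=now()
for x in(30.75,31.75,32.75):print(x,proj(c,B+U*x*1e-3+np.array([0,0,.003])))
print('corner',proj(c,p+r.apply([.02795,0,.0078])),'obs 231.4', 'cell corner bay',((p+r.apply([.02795,0,.0078]))-B)@U*1e3,(p+r.apply([.02795,0,.0078])-B)[2]*1e3)
E
```

```text
30.75 [320.65816455 233.28982161]
31.75 [320.66531058 231.09477731]
32.75 [320.67246493 228.89717934]
corner [320.95830148 235.22766184] obs 231.4 cell corner bay 29.801249952167755 2.2963259456688574
```

```bash
python3 st.py -1.5 10.2 10
```

```text
cx,dy,cz,th,h [ -1.9   -0.28  12.55  11.76 175.79] F (array([13.21,  0.96,  8.13]), 0.365, 16.575) wallmargin 0.94 comp pred 4.31 comp from F 3.90 sad 7.40
at target wall 0.87 comp 4.22
dist mm [-0.2 -0.2 -2.4] rot deg [-0.17 -1.76  0.19] per row mm 0.61166166343682 deg 0.44463832804884545
[{"slide": [-0.0018, -0.0012, 0.012], "delta_rot": [-0.0002, -0.0024, 0.0003], "hand": 0.2}, {"slide": [-0.0017, -0.0012, 0.0121], "delta_rot": [-0.0002, -0.0024, 0.0003], "hand": 0.2}, {"slide": [-0.0016, -0.0012, 0.0121], "delta_rot": [-0.0002, -0.0024, 0.0003], "hand": 0.2}, {"slide": [-0.0015, -0.0012, 0.0121], "delta_rot": [-0.0002, -0.0024, 0.0003], "hand": 0.2}]
```

drive_tool(
  deltas=[
    {"slide": [-0.002,-0.001,0.012],"delta_rot": [0,-0.0024,0],"hand": 0.2},
    {"slide": [-0.002,-0.001,0.012],"delta_rot": [0,-0.0024,0],"hand": 0.2},
    {"slide": [-0.002,-0.001,0.012],"delta_rot": [0,-0.0024,0],"hand": 0.2},
    {"slide": [-0.002,-0.001,0.012],"delta_rot": [0,-0.0024,0],"hand": 0.2},
    {"slide": [0,0,0],"delta_rot": [0,0,0],"hand": 0.2},
  ],
)

```text
time_s: 17.2
eef_pos: [0.6247, 0.1866, 0.0471]
eef_rot: [-0.087, 0.036, 0.996, 0.002]
wrist_force: [-13.6, 1.2, 8.7]
opening: 0.361
```

```bash
python3 st.py -1.2 8.2 8
```

```text
cx,dy,cz,th,h [ -1.61  -0.25  10.36  10.01 175.8 ] F (array([13.64, -0.11,  8.65]), 0.361, 17.2) wallmargin 0.98 comp pred 4.33 comp from F 4.05 sad 6.05
at target wall 0.99 comp 4.07
dist mm [-0.1 -0.2 -2.2] rot deg [-0.15 -2.01  0.2 ] per row mm 0.5637483991839412 deg 0.5054231715070966
[{"slide": [-0.0014, -0.0011, 0.0111], "delta_rot": [-0.0002, -0.0028, 0.0003], "hand": 0.2}, {"slide": [-0.0013, -0.0011, 0.0111], "delta_rot": [-0.0002, -0.0028, 0.0003], "hand": 0.2}, {"slide": [-0.0012, -0.0011, 0.0112], "delta_rot": [-0.0002, -0.0028, 0.0003], "hand": 0.2}, {"slide": [-0.0011, -0.0011, 0.0112], "delta_rot": [-0.0002, -0.0028, 0.0003], "hand": 0.2}]
```

drive_tool(
  deltas=[
    {"slide": [0,-0.001,0.012],"delta_rot": [0,-0.0028,0],"hand": 0.2},
    {"slide": [-0.001,-0.001,0.012],"delta_rot": [0,-0.0028,0],"hand": 0.2},
    {"slide": [-0.001,-0.001,0.012],"delta_rot": [0,-0.0028,0],"hand": 0.2},
    {"slide": [-0.001,-0.001,0.012],"delta_rot": [0,-0.0028,0],"hand": 0.2},
    {"slide": [0,0,0],"delta_rot": [0,0,0],"hand": 0.2},
  ],
)

```text
time_s: 17.82
eef_pos: [0.6244, 0.1866, 0.0443]
eef_rot: [-0.07, 0.036, 0.997, 0.002]
wrist_force: [-12.9, 1.7, 7.6]
opening: 0.364
```

```bash
python3 st.py -1.1 6 6
```

```text
cx,dy,cz,th,h [-9.4000e-01 -1.4000e-01  7.6400e+00  8.0000e+00  1.7581e+02] F (array([13.01, -0.72,  7.64]), 0.364, 17.825) wallmargin 0.73 comp pred 3.93 comp from F 3.84 sad 4.15
at target wall 1.33 comp 4.06
dist mm [ 0.4 -0.1 -1.7] rot deg [-0.13 -2.    0.21] per row mm 0.4448062521432123 deg 0.5030055238195225
[{"slide": [-0.0035, -0.0006, 0.0082], "delta_rot": [-0.0002, -0.0028, 0.0003], "hand": 0.2}, {"slide": [-0.0034, -0.0006, 0.0082], "delta_rot": [-0.0002, -0.0028, 0.0003], "hand": 0.2}, {"slide": [-0.0033, -0.0006, 0.0082], "delta_rot": [-0.0002, -0.0028, 0.0003], "hand": 0.2}, {"slide": [-0.0032, -0.0006, 0.0083], "delta_rot": [-0.0002, -0.0028, 0.0003], "hand": 0.2}]
```

drive_tool(
  deltas=[
    {"slide": [-0.0025,0,0.009],"delta_rot": [0,-0.0028,0],"hand": 0.2},
    {"slide": [-0.0025,0,0.009],"delta_rot": [0,-0.0028,0],"hand": 0.2},
    {"slide": [-0.0025,0,0.009],"delta_rot": [0,-0.0028,0],"hand": 0.2},
    {"slide": [-0.0025,0,0.009],"delta_rot": [0,-0.0028,0],"hand": 0.2},
    {"slide": [0,0,0],"delta_rot": [0,0,0],"hand": 0.2},
  ],
)

```text
time_s: 18.45
eef_pos: [0.6245, 0.1865, 0.0422]
eef_rot: [-0.052, 0.036, 0.998, 0.001]
wrist_force: [-12.9, 1.3, 6.9]
opening: 0.362
```

```bash
python3 st.py -1.0 3.7 4; python3 - <<'E'
from h import *
snap('wrist','w12');crop('w12',240,190,400,290,5,'c20')
E
```

```text
cx,dy,cz,th,h [-8.0000e-01 -1.2000e-01  5.6200e+00  5.9900e+00  1.7581e+02] F (array([12.96, -0.34,  6.85]), 0.362, 18.45) wallmargin 1.04 comp pred 3.81 comp from F 3.82 sad 3.05
at target wall 0.74 comp 3.94
dist mm [ 0.5 -0.1 -2. ] rot deg [-0.13 -1.99  0.21] per row mm 0.511945856487787 deg 0.5019345077405855
[{"slide": [-0.0035, -0.0005, 0.0096], "delta_rot": [-0.0002, -0.0028, 0.0003], "hand": 0.2}, {"slide": [-0.0034, -0.0005, 0.0096], "delta_rot": [-0.0002, -0.0028, 0.0003], "hand": 0.2}, {"slide": [-0.0033, -0.0005, 0.0097], "delta_rot": [-0.0002, -0.0028, 0.0003], "hand": 0.2}, {"slide": [-0.0032, -0.0005, 0.0097], "delta_rot": [-0.0002, -0.0028, 0.0003], "hand": 0.2}]
```

View pics/c20.png

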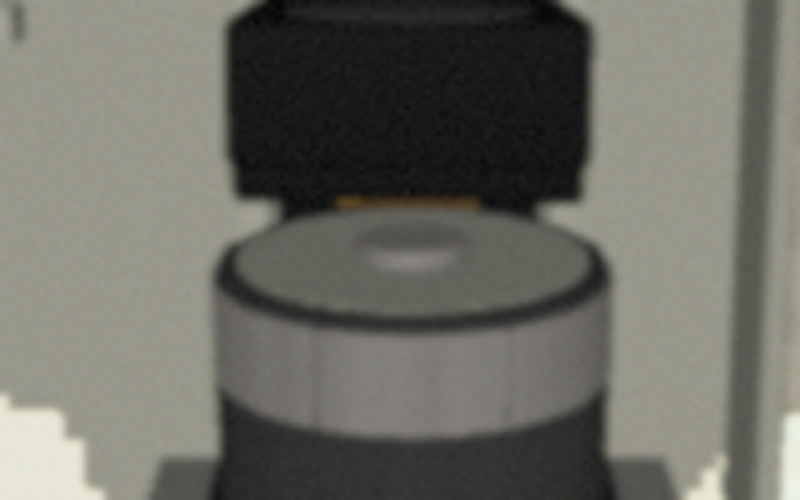

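drive_tool(
  deltas=[
    {"slide": [-0.005,0,0.01],"delta_rot": [0,-0.0028,0],"hand": 0.2},
    {"slide": [-0.004,0,0.01],"delta_rot": [0,-0.0028,0],"hand": 0.2},
    {"slide": [-0.003,0,0.01],"delta_rot": [0,-0.0028,0],"hand": 0.2},
    {"slide": [-0.003,0,0.01],"delta_rot": [0,-0.0028,0],"hand": 0.2},
    {"slide": [0,0,0],"delta_rot": [0,0,0],"hand": 0.2},
  ],
)

```text
time_s: 19.12
eef_pos: [0.6249, 0.1864, 0.0399]
eef_rot: [-0.035, 0.037, 0.999, 0.0]
wrist_force: [-13.6, 1.7, 6.6]
opening: 0.361
```

```bash
python3 st.py -0.9 1.8 2
```

```text
cx,dy,cz,th,h [-8.8000e-01 -3.0000e-02  3.3600e+00  4.0000e+00  1.7581e+02] F (array([13.71, -0.7 ,  6.63]), 0.361, 19.125) wallmargin 0.62 comp pred 3.84 comp from F 4.07 sad 1.68
at target wall 0.75 comp 3.67
dist mm [ 0.3 -0.  -1.6] rot deg [-0.13 -2.    0.21] per row mm 0.4113385673823341 deg 0.503614087191314
[{"slide": [-0.0022, 0.0, 0.0079], "delta_rot": [-0.0002, -0.0028, 0.0003], "hand": 0.2}, {"slide": [-0.0021, 0.0, 0.008], "delta_rot": [-0.0002, -0.0028, 0.0003], "hand": 0.2}, {"slide": [-0.002, -0.0, 0.008], "delta_rot": [-0.0002, -0.0028, 0.0003], "hand": 0.2}, {"slide": [-0.002, -0.0, 0.008], "delta_rot": [-0.0002, -0.0028, 0.0003], "hand": 0.2}]
```

drive_tool(
  deltas=[
    {"slide": [-0.0015,0,0.008],"delta_rot": [0,-0.0028,0],"hand": 0.2},
    {"slide": [-0.0015,0,0.008],"delta_rot": [0,-0.0028,0],"hand": 0.2},
    {"slide": [-0.0015,0,0.008],"delta_rot": [0,-0.0028,0],"hand": 0.2},
    {"slide": [-0.0015,0,0.008],"delta_rot": [0,-0.0028,0],"hand": 0.2},
    {"slide": [0,0,0],"delta_rot": [0,0,0],"hand": 0.2},
  ],
)

```text
time_s: 19.75
eef_pos: [0.625, 0.1864, 0.0379]
eef_rot: [-0.017, 0.037, 0.999, -0.0]
wrist_force: [-12.7, 0.6, 4.9]
opening: 0.361
```

```bash
python3 st.py -0.7 .6 0
```

```text
cx,dy,cz,th,h [-7.2000e-01  2.0000e-02  1.5100e+00  1.9900e+00  1.7581e+02] F (array([12.73,  0.36,  4.86]), 0.361, 19.75) wallmargin 0.57 comp pred 3.48 comp from F 3.74 sad 0.66
at target wall 0.70 comp 3.20
dist mm [ 0.3  0.  -0.9] rot deg [-0.13 -1.99  0.21] per row mm 0.24786695902765055 deg 0.5009290429510562
[{"slide": [-0.0016, 0.0002, 0.0047], "delta_rot": [-0.0002, -0.0028, 0.0003], "hand": 0.2}, {"slide": [-0.0015, 0.0002, 0.0047], "delta_rot": [-0.0002, -0.0028, 0.0003], "hand": 0.2}, {"slide": [-0.0015, 0.0002, 0.0047], "delta_rot": [-0.0002, -0.0028, 0.0003], "hand": 0.2}, {"slide": [-0.0014, 0.0002, 0.0047], "delta_rot": [-0.0002, -0.0028, 0.0003], "hand": 0.2}]
```

drive_tool(
  deltas=[
    {"slide": [-0.0005,0,0.005],"delta_rot": [0,-0.0028,0],"hand": 0.2},
    {"slide": [-0.0005,0,0.005],"delta_rot": [0,-0.0028,0],"hand": 0.2},
    {"slide": [-0.0005,0,0.005],"delta_rot": [0,-0.0028,0],"hand": 0.2},
    {"slide": [-0.0005,0,0.005],"delta_rot": [0,-0.0027,0],"hand": 0.2},
    {"slide": [0,0,0],"delta_rot": [0,0,0],"hand": 0.2},
  ],
)

```text
time_s: 20.38
eef_pos: [0.6252, 0.1863, 0.0369]
eef_rot: [0.0, 0.037, 0.999, -0.001]
wrist_force: [-13.2, 0.5, 5.5]
opening: 0.359
```

```bash
python3 st.py -0.4 0 0;python3 - <<'E'
from h import *
snap('wrist','w13');snap('side','s13');crop('s13',240,190,310,235,11,'c21')
E
```

```text
cx,dy,cz,th,h [-5.9000e-01  4.0000e-02  5.5000e-01 -2.0000e-02  1.7581e+02] F (array([13.19,  0.48,  5.46]), 0.359, 20.375) wallmargin 0.59 comp pred 3.09 comp from F 3.90 sad 0.54
at target wall 0.40 comp 2.90
dist mm [-0.2  0.1 -0.5] rot deg [-0.12  0.02  0.21] per row mm 0.14544909823051716 deg 0.061145166791919316
[{"slide": [0.001, 0.0003, 0.0027], "delta_rot": [-0.0002, 0.0, 0.0003], "hand": 0.2}, {"slide": [0.001, 0.0003, 0.0027], "delta_rot": [-0.0002, 0.0, 0.0003], "hand": 0.2}, {"slide": [0.001, 0.0003, 0.0027], "delta_rot": [-0.0002, 0.0, 0.0003], "hand": 0.2}, {"slide": [0.001, 0.0003, 0.0027], "delta_rot": [-0.0002, 0.0, 0.0003], "hand": 0.2}]
```

View pics/c21.png

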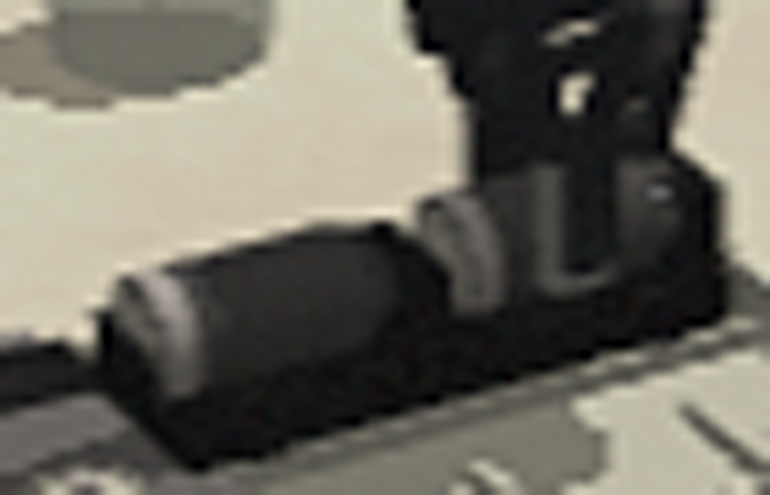

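View pics/w13.png

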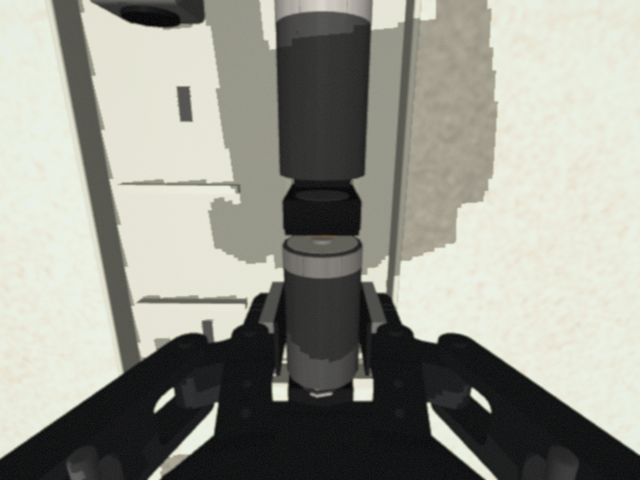

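```bash
cat >> h.py <<'E'
B=B+U*0.8e-3
E
echo
```

drive_tool(
  deltas=[
    {"slide": [0.005,0,0.004],"delta_rot": [0,0,0],"hand": 0.2},
    {"slide": [0.005,0,0.004],"delta_rot": [0,0,0],"hand": 0.2},
    {"slide": [0,0,0.004],"delta_rot": [0,0,0],"hand": 0.2},
    {"slide": [0,0,0],"delta_rot": [0,0,0],"hand": 0.2},
    {"slide": [0,0,0],"delta_rot": [0,0,0],"hand": 0.2},
  ],
)

```text
time_s: 21.1
eef_pos: [0.6252, 0.1863, 0.0368]
eef_rot: [0.001, 0.037, 0.999, -0.001]
wrist_force: [-11.6, 0.6, 6.5]
opening: 0.363
```

```bash
python3 st.py
```

```text
cx,dy,cz,th,h [-1.380e+00  6.000e-02  3.500e-01 -6.000e-02  1.758e+02] F (array([11.57,  0.32,  6.52]), 0.363, 21.1) wallmargin 1.38 comp pred 3.89 comp from F 3.36 sad 0.32
```

drive_tool(
  deltas=[
    {"slide": [0.005,0,0.004],"delta_rot": [0,0,0],"hand": 0.2},
    {"slide": [0.005,0,0.004],"delta_rot": [0,0,0],"hand": 0.2},
    {"slide": [0.005,0,0],"delta_rot": [0,0,0],"hand": 0.2},
    {"slide": [0,0,0],"delta_rot": [0,0,0],"hand": 0.2},
    {"slide": [0,0,0],"delta_rot": [0,0,0],"hand": 0.2},
  ],
)

```text
time_s: 21.72
eef_pos: [0.625, 0.1863, 0.0367]
eef_rot: [0.001, 0.037, 0.999, -0.001]
wrist_force: [-10.7, 1.0, 8.4]
opening: 0.365
```

```bash
python3 st.py;python3 -c "
from h import *
print(ctrl.get_obs()['torque'])"
```

```text
cx,dy,cz,th,h [-1.220e+00  5.000e-02  2.700e-01 -1.400e-01  1.758e+02] F (array([10.73, -0.18,  8.41]), 0.365, 21.725) wallmargin 1.21 comp pred 3.74 comp from F 3.08 sad 0.21
[ 0.1383787   1.74125506 -0.03312335]
```

drive_tool(
  deltas=[
    {"slide": [0.008,0,-0.003],"delta_rot": [0,0,0],"hand": 0.2},
    {"slide": [0.008,0,-0.003],"delta_rot": [0,0,0],"hand": 0.2},
    {"slide": [0,0,0],"delta_rot": [0,0,0],"hand": 0.2},
    {"slide": [0,0,0],"delta_rot": [0,0,0],"hand": 0.2},
    {"slide": [0,0,0],"delta_rot": [0,0,0],"hand": 0.2},
  ],
)

```text
time_s: 22.35
eef_pos: [0.6244, 0.1864, 0.0368]
eef_rot: [0.001, 0.037, 0.999, -0.001]
wrist_force: [-10.0, 2.2, 5.5]
opening: 0.365
```

```bash
python3 st.py;python3 -c "
from h import *
print(ctrl.get_obs()['torque'])
snap('side','s14');crop('s14',240,190,310,235,11,'c22');snap('wrist','w14');crop('w14',240,190,400,290,5,'c23')"
```

```text
cx,dy,cz,th,h [-6.200e-01  7.000e-02  3.900e-01 -1.600e-01  1.758e+02] F (array([10.12, -1.38,  5.46]), 0.365, 22.35) wallmargin 0.61 comp pred 3.15 comp from F 2.87 sad 0.32
[ 0.22131014  1.50659341 -0.02652386]
```

View pics/c22.png

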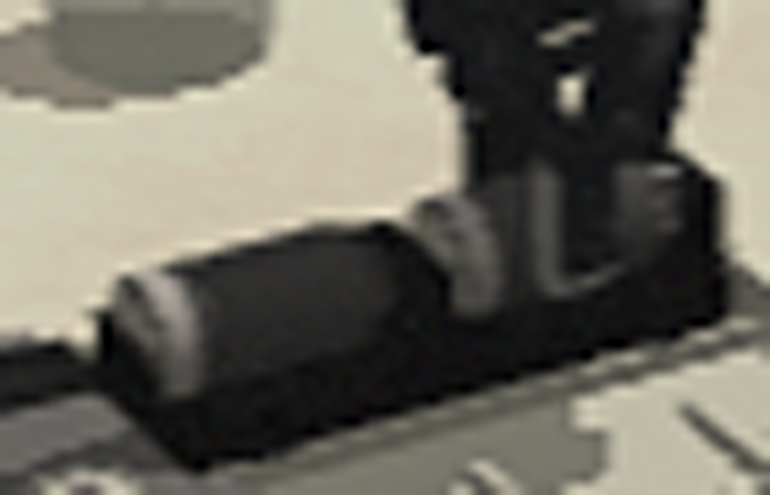

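View pics/c23.png

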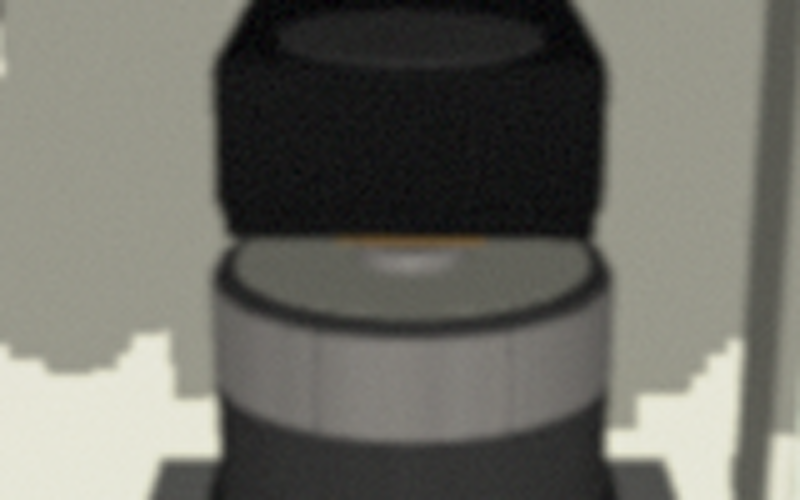

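drive_tool(
  deltas=[
    {"slide": [0.006,0,0],"delta_rot": [0,0,0],"hand": 0.2},
    {"slide": [0.004,0,0],"delta_rot": [0,0,0],"hand": 0.2},
    {"slide": [0,0,0],"delta_rot": [0,0,0],"hand": 0.2},
    {"slide": [0,0,0],"delta_rot": [0,0,0],"hand": 0.2},
    {"slide": [0,0,0],"delta_rot": [0,0,0],"hand": 0.2},
  ],
)

```text
time_s: 23.08
eef_pos: [0.6242, 0.1864, 0.0368]
eef_rot: [0.002, 0.037, 0.999, -0.001]
wrist_force: [-9.3, 1.5, 4.6]
opening: 0.363
```

```bash
python3 st.py;python3 -c "
from h import *
print(ctrl.get_obs()['torque'])"
```

```text
cx,dy,cz,th,h [-3.700e-01  6.000e-02  4.100e-01 -2.000e-01  1.758e+02] F (array([ 9.37, -0.75,  4.61]), 0.363, 23.075) wallmargin 0.36 comp pred 2.90 comp from F 2.62 sad 0.32
[ 1.92378314e-01  1.40668580e+00 -3.37515995e-04]
```

drive_tool(
  deltas=[
    {"slide": [0,0,0],"delta_rot": [0,0,0],"hand": 0.38},
    {"slide": [0,0,0],"delta_rot": [0,0,0],"hand": 0.42},
    {"slide": [0,0,0],"delta_rot": [0,0,0],"hand": 0.5},
    {"slide": [0,0,0],"delta_rot": [0,0,0],"hand": 0.6},
    {"slide": [0,0,0],"delta_rot": [0,0,0],"hand": 0.6},
  ],
)

```text
time_s: 23.7
eef_pos: [0.6258, 0.1858, 0.0368]
eef_rot: [0.003, 0.037, 0.999, -0.001]
wrist_force: [0.3, -0.1, -0.5]
opening: 0.597
```

```bash
python3 st.py;python3 -c "
from h import *
snap('side','s15');crop('s15',240,190,310,235,11,'c24');snap('wrist','w15')"
```

```text
cx,dy,cz,th,h [ -1.96   0.49   0.41  -0.38 175.77] F (array([-0.28,  0.1 , -0.49]), 0.597, 23.7) wallmargin 1.94 comp pred 4.52 comp from F -0.59 sad 0.23
```

View pics/c24.png

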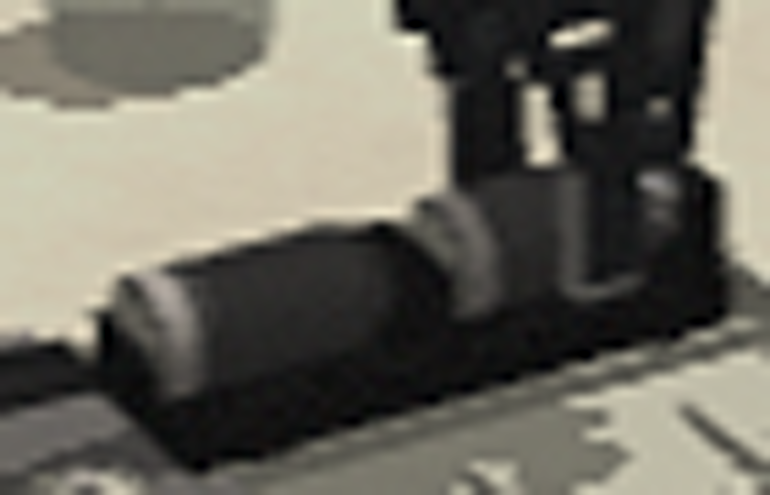

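View pics/w15.png

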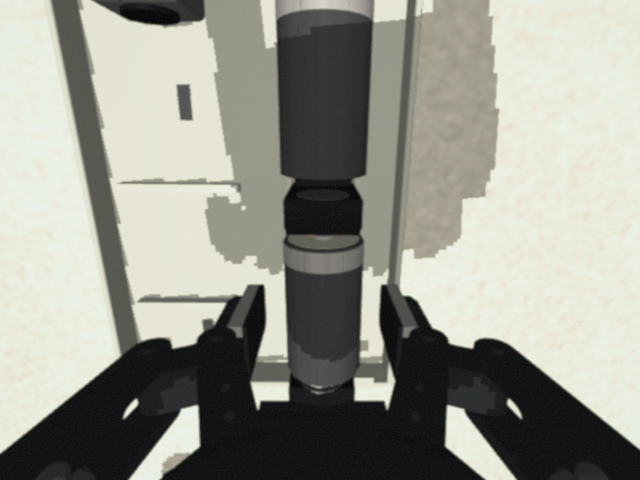

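Released; the cell stays level with its nub behind the wall. I'll back straight up and check from above.

drive_tool(
  deltas=[
    {"slide": [0,0,-0.1],"delta_rot": [0,0,0],"hand": 0.65},
    {"slide": [0,0,-0.3],"delta_rot": [0,0,0],"hand": 0.65},
    {"slide": [0,0,-0.5],"delta_rot": [0,0,0],"hand": 0.65},
    {"slide": [0,0,-0.6],"delta_rot": [0,0,0],"hand": 0.65},
    {"slide": [0.6,0,-0.6],"delta_rot": [0,0,0],"hand": 0.65},
  ],
)

```text
time_s: 24.42
eef_pos: [0.5965, 0.188, 0.1441]
eef_rot: [0.005, 0.037, 0.999, -0.001]
wrist_force: [-0.6, 0.2, 0.1]
opening: 0.654
```

drive_tool(
  deltas=[
    {"slide": [0.6,0,-0.2],"delta_rot": [0,0,0],"hand": 0.65},
    {"slide": [0,0,0],"delta_rot": [0,0,0],"hand": 0.65},
    {"slide": [0,0,0],"delta_rot": [0,0,0],"hand": 0.65},
    {"slide": [0,0,0],"delta_rot": [0,0,0],"hand": 0.65},
    {"slide": [0,0,0],"delta_rot": [0,0,0],"hand": 0.65},
  ],
)

```text
time_s: 25.05
eef_pos: [0.5652, 0.1903, 0.1507]
eef_rot: [0.003, 0.037, 0.999, -0.001]
wrist_force: [0.1, 0.0, 0.2]
opening: 0.65
```

```bash
python3 -c "
from h import *
print(fnow())
snap('side','s16');crop('s16',240,190,310,235,11,'c25');snap('wrist','w16');crop('w16',240,130,400,420,2,'c26');snap('top','t16')"
```

```text
(array([-0.11, -0.04,  0.23]), 0.65, 25.05)
```

View pics/c25.png

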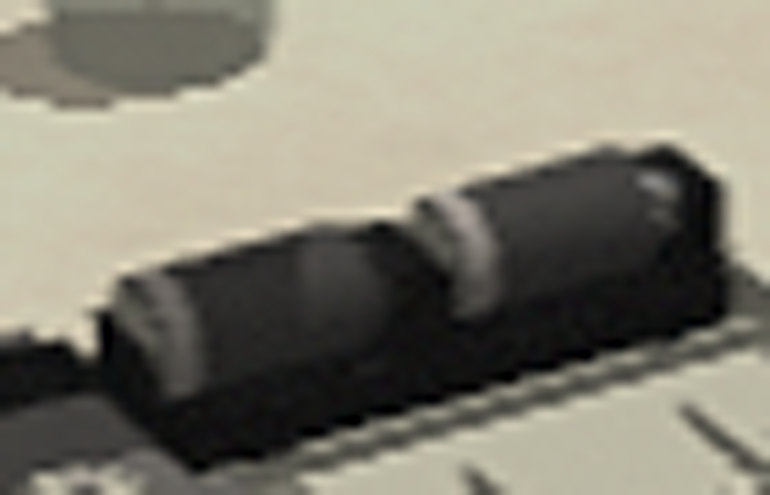

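View pics/w16.png

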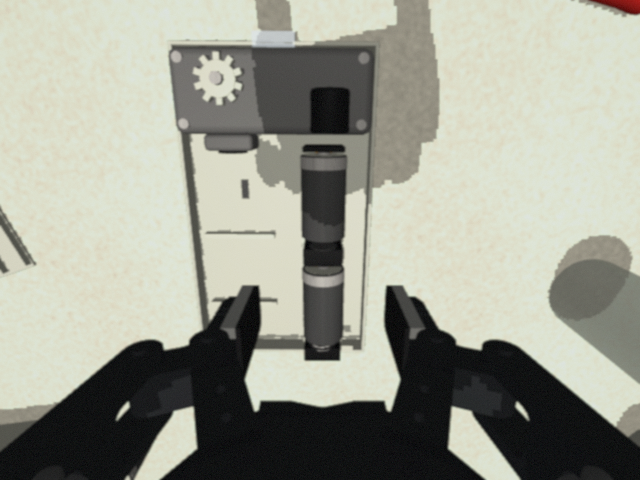

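View pics/t16.png

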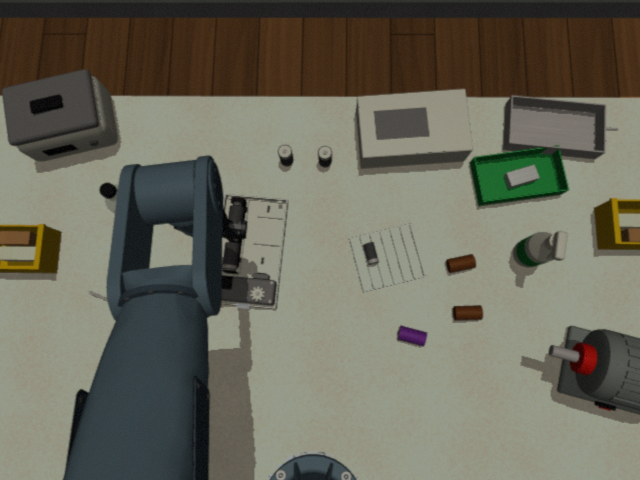

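```bash
python3 -c "
from h import *
crop('w16',280,130,370,370,2.5,'c27');crop('w16',295,230,355,365,4.4,'c28')"
```

```text
(no output)
```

View pics/c28.png

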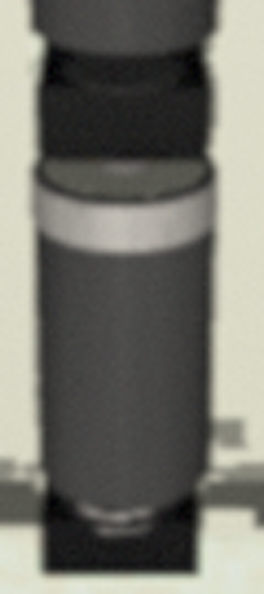

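View pics/c27.png

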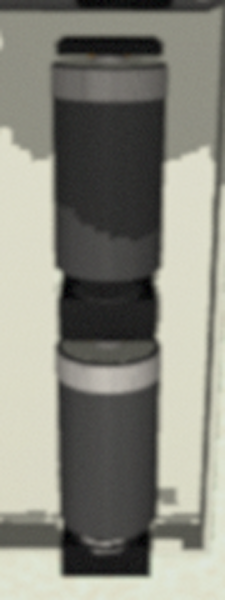

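```bash
python3 - <<'E'
from h import *
s=load('s16');g=s['frame'].mean(2)
E={}
for u in range(252,300):
    col=g[195:225,u]; d=np.diff(col); k=np.argmin(d); 
    w=-d[max(0,k-1):k+2]; E[u]=195+ (np.arange(max(0,k-1),k+2)*w).sum()/w.sum()+.5
print({u:round(v,1) for u,v in E.items()})
# model: top silhouette of a horizontal cylinder with axis z, radius 16.5
def sil(z0,z1,xs):
    o=[]
    N=np.array([-U[1],U[0],0])
    for x,z in zip(xs,np.linspace(z0,z1,len(xs))):
        C=B+U*x*1e-3; C[2]=z
        P=[proj(s,C+.0165*(np.cos(a)*N+np.sin(a)*np.array([0,0,1]))) for a in np.linspace(0,2*np.pi,120)]
        o.append(min(P,key=lambda q:q[1]).round(2))
    return np.array(o)
print('new',sil(.0451,.0451,[24,10,0,-10,-24]).tolist())
print('fit',sil(.0451,.0451,[105,95,85,75,65]).tolist())
E
```

```text
{252: np.float64(214.5), 253: np.float64(214.1), 254: np.float64(213.7), 255: np.float64(213.0), 256: np.float64(213.0), 257: np.float64(213.0), 258: np.float64(212.9), 259: np.float64(212.5), 260: np.float64(212.1), 261: np.float64(211.9), 262: np.float64(211.7), 263: np.float64(211.4), 264: np.float64(211.2), 265: np.float64(211.0), 266: np.float64(210.7), 267: np.float64(210.3), 268: np.float64(210.0), 269: np.float64(209.9), 270: np.float64(210.0), 271: np.float64(210.1), 272: np.float64(210.0), 273: np.float64(209.9), 274: np.float64(209.6), 275: np.float64(209.8), 276: np.float64(209.8), 277: np.float64(207.9), 278: np.float64(207.4), 279: np.float64(207.7), 280: np.float64(208.5), 281: np.float64(205.9), 282: np.float64(204.8), 283: np.float64(205.6), 284: np.float64(205.8), 285: np.float64(205.5), 286: np.float64(205.3), 287: np.float64(205.1), 288: np.float64(204.9), 289: np.float64(204.4), 290: np.float64(204.1), 291: np.float64(203.9), 292: np.float64(203.7), 293: np.float64(203.3), 294: np.float64(203.0), 295: np.float64(202.9), 296: np.float64(203.0), 297: np.float64(203.2), 298: np.float64(202.7), 299: np.float64(203.0)}
new [[280.98, 206.0], [285.23, 204.87], [288.24, 204.07], [291.23, 203.27], [295.37, 202.17]]
fit [[255.51, 212.76], [258.74, 211.91], [261.94, 211.05], [265.12, 210.21], [268.28, 209.37]]
```

```bash
python3 -c "
from h import *
print(ctrl.hand_in(),ctrl.get_obs()['time_s'])"
```

```text
the job is handed in; nothing more can be done
the job is handed in; nothing more can be done
```

The fresh D cell is in the empty bay, lying level with its nub behind the end wall. I handed the job in at about 25 s on the robot's clock.

**What I did:** I gripped the cell on the mat and brought it in with the nub end raised 14°. I pressed the flat end onto the spring, tipped the nub down past the wall in steps, eased the cell against the wall and let go. While tipping, the end readings of each step showed 12–14 N along the bay, about 3.5–4.1 mm of spring travel, so short of solid at 5 mm. The last reading before letting go was 9.4 N, against 9 N for a seated cell.

**Last checks:**
- **Height and level:** in the side view, the cell's top edge sits within a few tenths of a pixel (under 1 mm) of the fitted cell's, relative to the model, all along its length.
- **Position:** the wrist view shows the nub behind the wall and the spring pressed in at the flat end.
- **Clearance:** after backing away the wrist force was about zero. In the top view the mat's C cell, the spent cells, the spray bottle and the look-alikes have not moved. The arm hid part of the refill and screwdriver in that view.

**What disagreed:**
- **Spring contact point:** the spring was met about 3 mm farther in than the wrist camera put it, so I went by force instead.
- **Cell height in the hand:** the wrist camera placed the held cell about 4 mm off; I used the grasp height and the side view.
- **Vertical force:** while tipping the cell down, it read up to about 11 N. I took this as friction on the spring's face, with perhaps a brief touch on the wall's edge, and eased off before going on.

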